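# Stack a heating bath on the hotplate stirrer

## Task

Build the heating bath on the hotplate stirrer in this order: set the round aluminium heating block in the middle of the hotplate's square top plate, stand the small steel beaker in the block's well, stand the capped sample tube inside the beaker, and last lower the steel ring cover over the tube so that it lies flat and centred on the beaker's rim. Keep the sample tube upright throughout, and leave the jar, the red pen meter and the glass beaker where they are.

Things in the scene. Friction and masses are not known exactly. Their poses are not given: they have to be found in the camera images.
- plate_center (a point): Centre of the upper face of the hotplate stirrer's square dark steel plate (135 x 135 mm, level, its face 100 mm above the bench; z up). The hotplate is fixed: a white body with a sloping orange panel and two black knobs on the side towards the robot. It stands on the left or the right of the bench; on the other side stands a lower grey balance with a round pan, which is not used.
- block: Heating block: round aluminium block, 64 mm diameter, 36 mm high, with a round flat-floored well from above, 50 mm diameter and 18 mm deep (so its floor is 18 mm thick). Stands upright on the bench, well up, about 220 g. Origin at the centre of its underside, z up.
- beaker: Small straight-sided open steel beaker, 44 mm outside and 38 mm inside diameter, 55 mm high, floor 3 mm thick, no handle, 90 g. Stands upright. Origin at the centre of its underside, z up.
- tube: Capped sample tube: straight white flat-bottomed cylinder, 24 mm diameter, 95 mm high with its grey cap (top 17 mm, same diameter), about 50 g. Stands upright. Origin at the centre of its underside, z up.
- cover: Steel ring cover: flat flange 60 mm diameter and 5 mm thick, with an upright collar on it, 46 mm outside diameter, to 24 mm total height; a 34 mm hole goes right through. Lies flange down, collar up, and is used the same way; take it by the collar. 80 g. Origin at the centre of its underside, z up.
- jar: Bystander: small closed white-capped jar, 40 mm diameter, 50 mm high, loose. Origin at the centre of its underside.
- meter: Bystander: red pen meter lying flat, 150 x 28 x 18 mm, loose. Origin under its middle, x along its length.
- glassbeaker: Bystander: wide empty glass beaker, 70 mm diameter, 100 mm high, loose, at the back. Origin at the centre of its underside.
There are look-alikes about, which are no part of the job. What is shaped like the cover but pink is not meant. Of the things that look like the tube, the larger one is meant.

How it is judged:
By the outcome, as a careful person would: the job done as asked, in the order asked, and still so for the second after the job is handed in, with the robot touching nothing.
It also fails if it takes over 128 s, if anything falls off the work surface, if the arm or the gripper's body presses on something with over 40 N, if the wrist force passes 120 N, or if a joint passes its speed limit or range.

## Robot

A 6-joint arm with a two-finger parallel gripper is mounted at the origin on the work surface. World frame = base frame: x ahead of the robot, y to its left, z up, the work surface at z = 0. Lengths are in m, angles in rad, forces in N, time in s.
With the tool pointing down it reaches from about 0.4 to 0.825 m from the base axis. Payload 7 kg.
Tool frame: the origin (TCP) lies on the centre line of the jaws, within the pads' length; the fingertips stand 22 mm ahead of it and the grasp point (between the pads) lies 3 mm ahead of it; z points along the fingers, y is the line along which they close (so a half turn about z gives the same grasp; the last joint's range is limited). The gripper opens to 88 mm and grips with 3 to 60 N. Pads are 19 mm wide; open, the fingers measure 130 mm over their backs; the gripper's body (78 mm by 193 mm) begins 47 mm behind the grasp point.
Start: joints at [1.412, 0.359, 0.012, 0, -1.224, -0.288], TCP at [0.292, 0.609, 0.212] pointing down, gripper open.
Joint ranges: [-3.07, 3.07], [-1.43, 2.12], [-1.02, 1.25], [-3.03, 1.67], [-3.05, -0], [-3.03, 3.03]. Speed limits (rad/s): [2.39, 2.39, 3.01, 3.14, 3.14, 3.14].

## Interface

Orientations are given as a 3x3 rotation matrix whose columns are the frame's x, y, z axes.
In Python, from bench import manip gives the robot as it stands.
- The arm moves only by the shell command python3 -m creep 'ROWS'. ROWS is JSON, a list of rows, each an object with "delta_rot": the turn, a rotation vector about the tool's x, y, z in rad, a list of three; "delta_pos": the shift along the tool's x, y, z in mm, a list of three; "gripper": the closure, from 0 (fully open) to 1 (shut). In form: [{"delta_rot": [rx, ry, rz], "delta_pos": [dx, dy, dz], "gripper": gripper}, ...]. A call has exactly 8 rows; each row is the pose to reach, as a shift and turn from the pose commanded when the call began, along the tool's axes at that moment; what a row does not reach only later rows make up. A row lasts 1/12 s, in which the tool goes at most 41.7 mm and 7.16 degrees, less where a joint would pass 70% of its speed; a pose out of reach is approached as far as the arm can. A call with a gripper value outside its range is refused whole. The fingers move at their own pace and stop on an object; the grip force is fixed at half the most. Time passes only in rows, so rows that repeat a pose let the fingers close, or fill a call up. It gives the time, the measured TCP pose, the force, the opening and the grip force at its end, in the units of the state.
- manip.get_obs(): the state, without advancing time (a new reading comes with each control period).
- manip.snapshot(name): name is "scene" or "top" or "wrist"; returns a dict with "img" (420x560x3 uint8, red, green, blue), "vertical_fov" (degrees; the focal length in pixels is half the picture's height over the tangent of half this angle, whatever the lens; pixels are square), "cx", "cy" (the principal point, pixels), "R" (3x3) and "t" (3): a world point X has camera coordinates R X + t; the wrist camera has in their place "hand_eye" (4x4, takes a point from camera to tool coordinates, whose origin is the TCP and whose axes are the flange's). Camera axes: x right, y down, z forward; pixel columns grow to the right and rows downward; lengths in m; the calibration is good to about 2 mm. The wrist camera is an equidistant fisheye: a pixel r from the principal point sees the ray r / f radians off the axis. A picture is of the moment at which its call begins: read the wrist's pose just before it. There is no depth.
- manip.job_done(): hands the job in; it is judged then, once.
The state is a dict: "time": time; "q": joint angles; "joint_velocities": joint speeds; "tau": joint torques, N m; "tcp_pos": TCP position; "tcp_rot": TCP orientation; "ft_force": force on the tool from outside, world axes, zero at the start; "torque": the same for the moment, N m; "grip_width": finger opening in m; "grip_force": force on a finger pad.
Only numpy, scipy, OpenCV 4.12 (cv2) and the standard library are available. Lean on these libraries where they do the work, as an engineer would, in place of code of your own. Each camera call takes 0.05 s, during which the arm holds its last target. There are 200 camera calls.

## Working session

There is one attempt and no reset: what is moved stays moved. The work goes in short steps, Python scripts to look and compute and a shell command to move; the robot and the scene stay as the last step left them, time stands still between calls to the robot, and variables do not carry over. Pictures are saved under pics/ and viewed, at most 14 in all, crops included, and the job is handed in when it is done.

```bash
ls; mkdir -p pics
python3 - <<'E'
from bench import manip
import cv2,json,numpy as np
o=manip.get_obs();print({k:np.round(o[k],3).tolist() for k in o})
for n in("scene","top","wrist"):
    s=manip.snapshot(n);cv2.imwrite(f"pics/{n}0.png",s["img"][:,:,::-1])
    print(n,{k:np.round(s[k],4).tolist() for k in s if k!="img"})
E
```

```text
pics
{'time': 0.0, 'q': [1.412, 0.359, 0.011, -0.0, -1.224, -0.288], 'joint_velocities': [0.001, -0.0, -0.001, -0.001, 0.001, 0.002], 'tau': [0.003, -58.273, 29.305, 6.997, 0.007, -0.0], 'tcp_pos': [0.291, 0.608, 0.211], 'tcp_rot': [[0.902, -0.432, -0.001], [-0.432, -0.902, -0.002], [0.0, 0.002, -1.0]], 'ft_force': [0.248, 0.579, -0.188], 'torque': [-0.011, -0.003, 0.024], 'grip_force': 0.0, 'grip_width': 0.088}
scene {'vertical_fov': 56.0623, 'cx': 279.9473, 'cy': 207.5994, 'R': [[0.5847, 0.8112, 0.0094], [0.714, -0.509, -0.4807], [-0.3852, 0.2878, -0.8768]], 't': [-0.284, -0.3399, 1.1117]}
top {'vertical_fov': 45.8849, 'cx': 280.7993, 'cy': 216.5044, 'R': [[-0.0223, -0.9997, -0.0054], [-0.9959, 0.0227, -0.087], [0.0871, 0.0034, -0.9962]], 't': [-0.0026, 0.4859, 1.3566]}
wrist {'vertical_fov': 65.7065, 'cx': 281.2506, 'cy': 209.1729, 'hand_eye': [[0.0004, -0.968, -0.2511, 0.0669], [1.0, 0.0005, -0.0002, 0.0004], [0.0003, -0.2511, 0.968, -0.1735], [0.0, 0.0, 0.0, 1.0]]}
```

View pics/scene0.png

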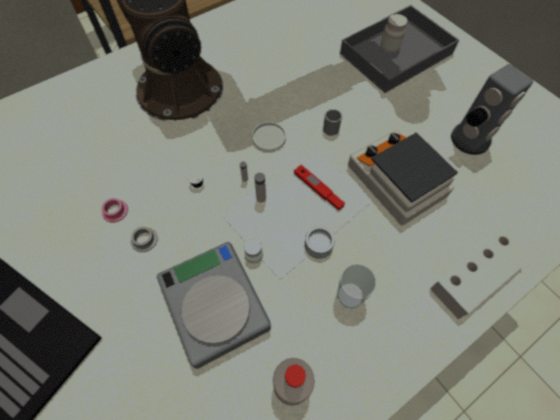

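View pics/top0.png

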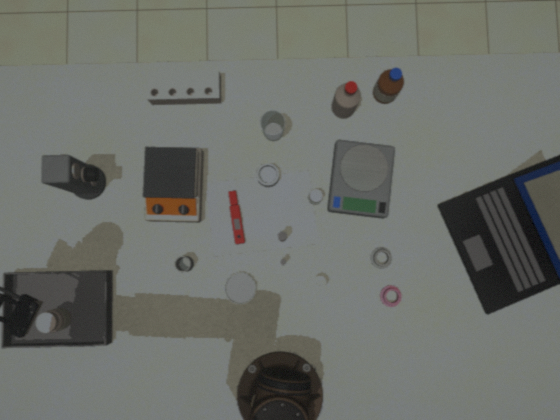

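The scene view shows the hotplate at (405,175), balance at (213,303), block candidate at (319,242), dark cylinder at (333,122), larger tube at (260,187), smaller at (244,171), grey ring at (144,238), pink ring at (114,209), jar at (254,252) and meter at (319,187). The top view has the same things: block (268,175), dark cylinder (184,263), dish (241,288), tubes (284,236) and (285,260), rings (381,257) and (391,295).

```bash
cat > h.py <<'E'
import numpy as np,cv2
def K(s): f=s["img"].shape[0]/2/np.tan(np.radians(s["vertical_fov"])/2); return f
def cast(s,uv,z,pose=None):
    f=K(s);d=np.array([(uv[0]-s["cx"])/f,(uv[1]-s["cy"])/f,1.])
    if pose is None: R=np.array(s["R"]).T; c=-R@np.array(s["t"])
    else:
        r=np.hypot(d[0],d[1]); d=np.array([d[0]/r*np.sin(r),d[1]/r*np.sin(r),np.cos(r)]) if r>1e-9 else np.array([0,0,1.])
        H=np.array(s["hand_eye"]);p,T=pose;T=np.array(T);R=T@H[:3,:3];c=T@H[:3,3]+np.array(p)
    d=R@d; return c+d*(z-c[2])/d[2]
def proj(s,X,pose=None):
    f=K(s)
    if pose is None: x=np.array(s["R"])@X+np.array(s["t"]); return np.array([s["cx"]+f*x[0]/x[2],s["cy"]+f*x[1]/x[2]])
    H=np.array(s["hand_eye"]);p,T=pose
    x=H[:3,:3].T@(np.array(T).T@(np.array(X)-p)-H[:3,3]);r=np.hypot(x[0],x[1]);a=np.arctan2(r,x[2])
    return np.array([s["cx"]+f*a*x[0]/r,s["cy"]+f*a*x[1]/r])
E
python3 - <<'E'
from bench import manip
from h import *
S={n:manip.snapshot(n) for n in("scene","top")}
P={"plate":((172,172),None,.1),"block":((268,175),(319,242),.036),"dark":((184,263),(333,122),.04),"dish":((241,288),(269,136),.03),
"tubeL":((284,236),(260,187),.06),"tubeS":((285,260),(244,171),.04),"ring":((381,257),(144,238),.01),"pink":((391,295),(114,209),.01),"jar":((316,195),(254,252),.04),"nut":((322,280),(197,183),.01),"glass":((273,125),(356,287),.06),"meter":((237,217),(319,187),.015),"plate2":((172,172),(413,167),.1)}
for k,(a,b,z) in P.items():
    print(k,cast(S["top"],a,z).round(3),cast(S["scene"],b,z).round(3) if b else "")
o=manip.get_obs();print([proj(S[n],o["tcp_pos"]) for n in S])
im=S["scene"]["img"][:,:,::-1]
cv2.imwrite("pics/c1.png",cv2.resize(im[95:275,95:365],None,fx=2.9,fy=2.9,interpolation=cv2.INTER_CUBIC))
E
```

```text
plate [0.603 0.271 0.1  ] 
block [0.6   0.019 0.036] [0.612 0.012 0.036]
dark [0.363 0.252 0.04 ] [0.374 0.247 0.04 ]
dish [0.292 0.099 0.03 ] [0.31  0.092 0.03 ]
tubeL [ 0.429 -0.021  0.06 ] [ 0.437 -0.021  0.06 ]
tubeS [ 0.365 -0.022  0.04 ] [ 0.368 -0.02   0.04 ]
ring [ 0.367 -0.289  0.01 ] [ 0.371 -0.29   0.01 ]
pink [ 0.262 -0.313  0.01 ] [ 0.264 -0.313  0.01 ]
jar [ 0.541 -0.112  0.04 ] [ 0.552 -0.115  0.04 ]
nut [ 0.308 -0.124  0.01 ] [ 0.313 -0.121  0.01 ]
glass [0.735 0.002 0.06 ] [0.737 0.003 0.06 ]
meter [0.488 0.109 0.015] [0.495 0.108 0.015]
plate2 [0.603 0.271 0.1  ] [0.61  0.269 0.1  ]
[array([432.27346552,  -8.855627  ]), array([ 19.31728276, 297.21063118])]
```

View pics/c1.png

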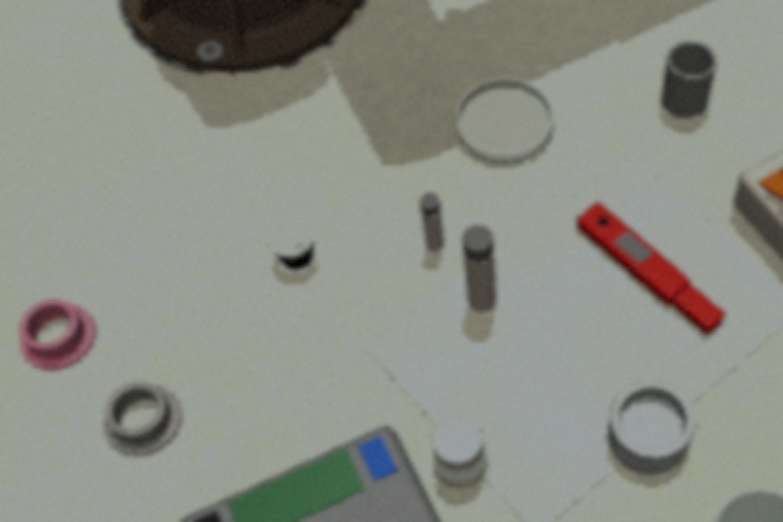

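Candidates: the tube is the larger of (260,187) and (244,171) in the scene view, so (260,187). The cover is the grey ring at (144,238), not the pink one at (114,209). The beaker is the dark open cylinder at (333,122), not the glass dish at (269,136). The block is the ring-shaped one at (319,242). The crop at 2.9x agrees: block (650,430), beaker (690,80), tube (479,270), cover (143,417). I'll move above the block first.

```bash
python3 -m creep '[{"delta_rot":[0,0,-0.06],"delta_pos":[27,22,0],"gripper":0},{"delta_rot":[0,0,-0.12],"delta_pos":[54,44,0],"gripper":0},{"delta_rot":[0,0,-0.18],"delta_pos":[81,66,0],"gripper":0},{"delta_rot":[0,0,-0.24],"delta_pos":[108,88,0],"gripper":0},{"delta_rot":[0,0,-0.3],"delta_pos":[135,110,0],"gripper":0},{"delta_rot":[0,0,-0.36],"delta_pos":[162,132,0],"gripper":0},{"delta_rot":[0,0,-0.42],"delta_pos":[189,154,0],"gripper":0},{"delta_rot":[0,0,-0.447],"delta_pos":[216,174,0],"gripper":0}]'
```

```text
time: 0.92
tcp_pos: [0.4115, 0.3566, 0.2118]
tcp_rot: [[1.0, 0.004, 0.0], [0.004, -1.0, 0.0], [0.0, -0.0, -1.0]]
ft_force: [0.5, 0.7, -0.8]
grip_width: 0.0877
grip_force: 0.0
```

```bash
python3 -m creep '[{"delta_rot":[0,0,0],"delta_pos":[19,35,0],"gripper":0},{"delta_rot":[0,0,0],"delta_pos":[38,70,0],"gripper":0},{"delta_rot":[0,0,0],"delta_pos":[56,105,0],"gripper":0},{"delta_rot":[0,0,0],"delta_pos":[75,140,0],"gripper":0},{"delta_rot":[0,0,0],"delta_pos":[94,175,0],"gripper":0},{"delta_rot":[0,0,0],"delta_pos":[112,210,0],"gripper":0},{"delta_rot":[0,0,0],"delta_pos":[131,245,0],"gripper":0},{"delta_rot":[0,0,0],"delta_pos":[150,280,0],"gripper":0}]'
cat >> h.py <<'E'
def wrist(name):
    from bench import manip
    o=manip.get_obs();s=manip.snapshot("wrist");cv2.imwrite(f"pics/{name}.png",s["img"][:,:,::-1])
    return s,(np.array(o["tcp_pos"]),np.array(o["tcp_rot"]))
E
python3 - <<'E'
from h import *
s,p=wrist("w1")
for n,X in dict(block=(.606,.015,.036),plate=(.606,.27,.1)).items(): print(n,proj(s,X,p))
E
```

```text
time: 1.58
tcp_pos: [0.5619, 0.0766, 0.2118]
tcp_rot: [[1.0, 0.0, 0.0], [0.0, -1.0, 0.0], [0.0, -0.0, -1.0]]
ft_force: [1.0, 0.8, -0.4]
grip_width: 0.0874
grip_force: 0.0
block [338.23261271 148.49213403]
plate [ 87.21217085 159.15471221]
```

View pics/w1.png

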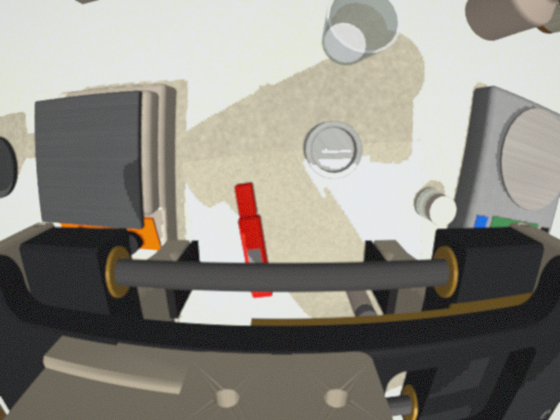

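Wrist view: block rim centred about (334,149). The plate corners are about (36,102), (140,91), (143,228) and (38,217). Glass beaker at (360,25), jar at (435,205), meter at (252,240).

Run:
```python
from h import *
s,p=wrist("w1b")
c=np.array([cast(s,u,.1,p) for u in((36,102),(140,91),(143,228),(38,217))]);print(c.round(4),c.mean(0),np.linalg.norm(c-np.roll(c,1,0),axis=1))
im=s["img"];crop=im[110:190,290:380]
g=cv2.GaussianBlur(cv2.cvtColor(crop,cv2.COLOR_RGB2GRAY),(3,3),0)
h=cv2.HoughCircles(g,cv2.HOUGH_GRADIENT,1.2,3,param1=80,param2=14,minRadius=18,maxRadius=34)
for q in h[0][:8]: 
    u=q[:2]+[290,110]; print(u,q[2],cast(s,u,.036,p).round(4),np.linalg.norm(cast(s,u+[q[2],0],.036,p)-cast(s,u,.036,p)))
cv2.imwrite("pics/c2.png",cv2.resize(crop[:,:,::-1],None,fx=6,fy=6,interpolation=cv2.INTER_CUBIC))
```

```text
[[0.6755 0.3324 0.1   ]
 [0.6695 0.2009 0.1   ]
 [0.5382 0.2069 0.1   ]
 [0.5485 0.3464 0.1   ]] [0.60792399 0.27165476 0.1       ] [0.12785674 0.1317007  0.13135438 0.13988249]
[327.80000305 150.20000076] 20.64 [0.606 0.021 0.036] 0.02277926816138268
[325.40000153 147.80000305] 23.16 [0.6085 0.0236 0.036 ] 0.025507408970775965
[323.         152.60000229] 24.960001 [0.6033 0.0262 0.036 ] 0.02750316326079503
[321.80000114 146.60000229] 23.52 [0.6098 0.0276 0.036 ] 0.025802372097065228
[327.80000305 158.60000229] 27.960001 [0.5968 0.0208 0.036 ] 0.031106482315172112
[330.20000076 145.40000153] 25.2 [0.6112 0.0184 0.036 ] 0.027909612495215442
[325.40000153 155.        ] 25.32 [0.6007 0.0235 0.036 ] 0.02800467425274687
[332.60000229 157.40000153] 31.920002 [0.5982 0.0156 0.036 ] 0.0357912694053426
```

View pics/c2.png

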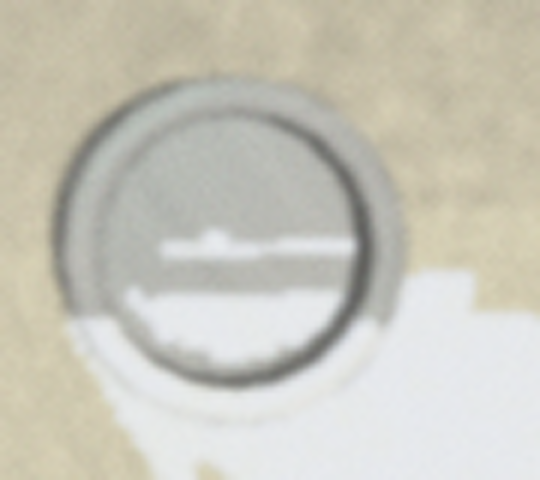

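```bash
python3 -m creep '[{"delta_rot":[0,0,0],"delta_pos":[21,29,10],"gripper":0},{"delta_rot":[0,0,0],"delta_pos":[43,58,30],"gripper":0},{"delta_rot":[0,0,0],"delta_pos":[43,58,60],"gripper":0},{"delta_rot":[0,0,0],"delta_pos":[43,58,95],"gripper":0},{"delta_rot":[0,0,0],"delta_pos":[43,58,130],"gripper":0},{"delta_rot":[0,0,0],"delta_pos":[43,58,160],"gripper":0},{"delta_rot":[0,0,0],"delta_pos":[43,58,178],"gripper":0},{"delta_rot":[0,0,0],"delta_pos":[43,58,185],"gripper":0}]'
python3 -m creep '[{"delta_rot":[0,0,0],"delta_pos":[0,0,0],"gripper":0.5},{"delta_rot":[0,0,0],"delta_pos":[0,0,0],"gripper":0.5},{"delta_rot":[0,0,0],"delta_pos":[0,0,0],"gripper":0.5},{"delta_rot":[0,0,0],"delta_pos":[0,0,0],"gripper":0.5},{"delta_rot":[0,0,0],"delta_pos":[0,0,0],"gripper":0.5},{"delta_rot":[0,0,0],"delta_pos":[0,0,0],"gripper":0.5},{"delta_rot":[0,0,0],"delta_pos":[0,0,0],"gripper":0.5},{"delta_rot":[0,0,0],"delta_pos":[0,0,0],"gripper":0.5}]'
```

```text
time: 2.35
tcp_pos: [0.602, 0.0202, 0.0231]
tcp_rot: [[1.0, -0.0, -0.005], [-0.0, -1.0, -0.001], [-0.005, 0.001, -1.0]]
ft_force: [0.3, 0.7, -0.1]
grip_width: 0.0875
grip_force: 0.0
time: 3.02
tcp_pos: [0.6045, 0.0205, 0.0269]
tcp_rot: [[1.0, 0.0, 0.001], [0.0, -1.0, 0.0], [0.001, -0.0, -1.0]]
ft_force: [0.3, 0.5, 0.1]
grip_width: 0.045
grip_force: 0.0
```

Run:
```python
from h import *
from bench import manip
s,p=wrist("w2");a=s["img"][:,:,::-1]
b=manip.snapshot("scene")["img"][130:340,180:460,::-1]
cv2.imwrite("pics/c3.png",np.vstack([cv2.resize(a,(400,300)),cv2.resize(b,(400,300))]))
```

```text
(no output)
```

View pics/c3.png

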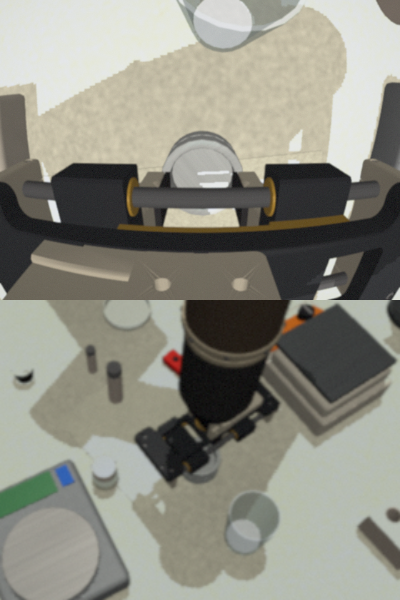

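Run:
```python
from h import *
from bench import manip
s,p=wrist("w3")
for u in((284,249),(226,235),(342,235),(284,192),(284,302)): print(u,cast(s,u,.036,p).round(4))
print(p[0], proj(s,p[0]+[0,0,-.003],p), proj(s,(.605,.02,.036),p))
cv2.imwrite("pics/c4.png",cv2.resize(s["img"][160:320,180:390,::-1],None,fx=3.7,fy=3.7))
```

```text
(284, 249) [0.6063 0.0188 0.036 ]
(226, 235) [0.6142 0.0501 0.036 ]
(342, 235) [ 0.6142 -0.0126  0.036 ]
(284, 192) [0.6377 0.0189 0.036 ]
(284, 302) [0.5729 0.0186 0.036 ]
[0.60440656 0.02049497 0.02672711] [280.84271343 244.28876349] [281.71241513 251.2388736 ]
```

View pics/c4.png

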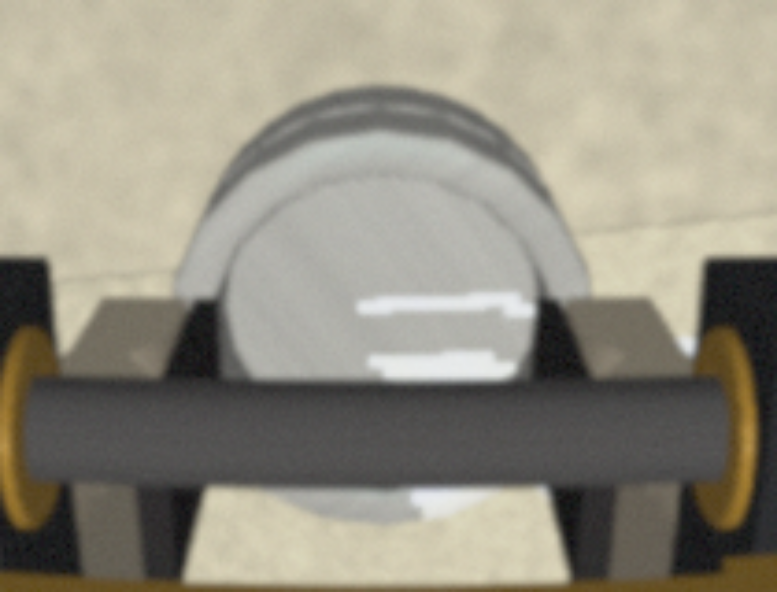

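```bash
python3 - <<'E'
from bench import manip
o=manip.get_obs();print({k:np.round(o[k],4).tolist() for k in o} if 0 else o)
E
python3 -m creep '[{"delta_rot":[0,0,0],"delta_pos":[0,0,0],"gripper":0},{"delta_rot":[0,0,0],"delta_pos":[0,0,0],"gripper":0},{"delta_rot":[0,0,0],"delta_pos":[0,0,0],"gripper":0},{"delta_rot":[0,0,0],"delta_pos":[0,0,0],"gripper":0},{"delta_rot":[0,0,0],"delta_pos":[0,0,-30],"gripper":0},{"delta_rot":[0,0,0],"delta_pos":[0,0,-60],"gripper":0},{"delta_rot":[0,0,0],"delta_pos":[0,0,-90],"gripper":0},{"delta_rot":[0,0,0],"delta_pos":[0,0,-90],"gripper":0}]'
python3 - <<'E'
from h import *
from bench import manip
s,p=wrist("w4");a=s["img"][:,:,::-1]
b=manip.snapshot("scene")["img"][175:265,270:390,::-1]
cv2.imwrite("pics/c5.png",np.vstack([cv2.resize(a,(400,300)),cv2.resize(b,(400,300),interpolation=cv2.INTER_CUBIC)]))
E
```

```text
{'time': 3.1667, 'q': array([ 3.56665591e-01,  4.21224924e-01, -3.65236607e-01,  8.18982247e-07,
       -7.84276570e-01,  1.21430243e+00]), 'joint_velocities': array([ 2.43296320e-04,  1.75434800e-03,  2.00575036e-03, -6.25839430e-04,
       -9.78017289e-05,  3.93450047e-04]), 'tau': array([ 6.72754577e-04, -5.58987415e+01,  2.21281493e+01,  5.19753814e+00,
        8.57932004e-02, -1.10816734e-04]), 'tcp_pos': array([0.60434702, 0.02049856, 0.02660942]), 'tcp_rot': array([[ 9.99999984e-01,  1.72272786e-04,  5.47638578e-05],
       [ 1.72271702e-04, -9.99999985e-01,  1.97877489e-05],
       [ 5.47672659e-05, -1.97783143e-05, -9.99999998e-01]]), 'ft_force': array([ 0.14175126, -1.12216455,  0.3247101 ]), 'torque': array([-0.05141881, -0.04770982, -0.01965831]), 'grip_force': 0.0, 'grip_width': 0.0436354328631244}
time: 3.83
tcp_pos: [0.608, 0.0211, 0.123]
tcp_rot: [[1.0, 0.001, 0.009], [0.001, -1.0, 0.001], [0.009, -0.001, -1.0]]
ft_force: [1.6, 1.2, 0.9]
grip_width: 0.0864
grip_force: 0.0
```

View pics/c5.png

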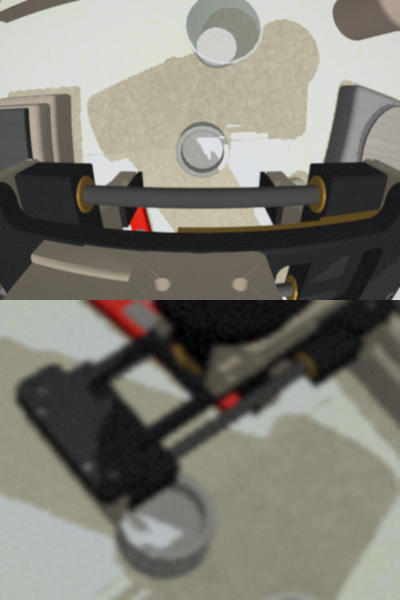

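Run:
```python
from h import *
from bench import manip
s=manip.snapshot("wrist");o=manip.get_obs();now=(o["tcp_pos"],o["tcp_rot"])
p=(np.array([.6044,.0205,.0267]),np.diag([1.,-1,-1]))
for z in(.0046,.036,.05,.06):
  print(z,[((proj(s,(.6044+dx,.0205+.022,z),p)-[180,160])*3.7).round() for dx in(.0095,-.0095)], (proj(s,(.606,.019+.032,z),p)-[180,160])*3.7)
print(cast(s,(283,210),.036,now),now[0])
S=manip.snapshot("scene");T=manip.snapshot("top")
for n,s in(("scene",S),("top",T)):
  print(n,[proj(s,(.605,.019,z)).round(1) for z in(0,.036)],"tips",[proj(s,now[0]+np.array([0,d,-.022])).round(1) for d in(.044,-.044)])
b=S["img"][165:275,250:400,::-1];t=T["img"][120:220,200:340,::-1]
cv2.imwrite("pics/c6.png",np.vstack([cv2.resize(x,(420,300),interpolation=cv2.INTER_CUBIC) for x in(b,t)]))
```

```text
0.0046 [array([244., 219.]), array([247., 323.])] [196.5414584  262.98839707]
0.036 [array([221., 280.]), array([227., 399.])] [166.84688099 329.69642635]
0.05 [array([209., 314.]), array([215., 440.])] [150.41499513 366.95119575]
0.06 [array([199., 342.]), array([206., 474.])] [137.13213533 397.24869445]
[0.60444729 0.01902655 0.036     ] [0.60422097 0.02058269 0.11671209]
scene [array([317.9, 244.4]), array([319.5, 237.7])] tips [array([339.3, 213.9]), array([305.5, 236.5])]
top [array([268.4, 175.6]), array([268. , 173.4])] tips [array([250.2, 170.2]), array([283.4, 169.5])]
```

View pics/c6.png

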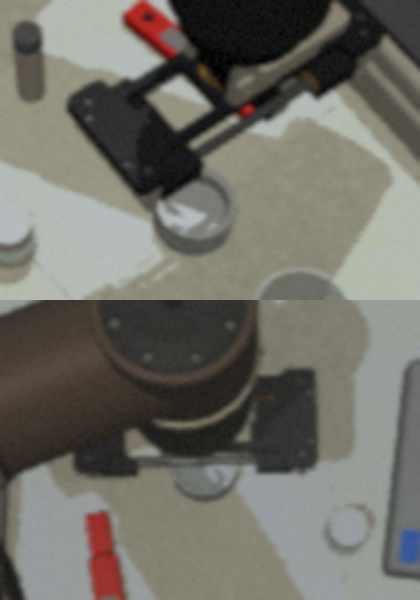

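The pictures show the pads closed to 44 mm at the block with no force and the block unmoved. The geometry agrees in all three views, so I'll try again, closing more slowly and watching the width.

```bash
python3 -m creep '[{"delta_rot":[0,0,0],"delta_pos":[0,-1,25],"gripper":0},{"delta_rot":[0,0,0],"delta_pos":[0,1.5,50],"gripper":0},{"delta_rot":[0,0,0],"delta_pos":[0,1.5,75],"gripper":0},{"delta_rot":[0,0,0],"delta_pos":[0,1.5,87],"gripper":0},{"delta_rot":[0,0,0],"delta_pos":[0,1.5,90],"gripper":0},{"delta_rot":[0,0,0],"delta_pos":[0,1.5,90],"gripper":0.1},{"delta_rot":[0,0,0],"delta_pos":[0,1.5,90],"gripper":0.2},{"delta_rot":[0,0,0],"delta_pos":[0,1.5,90],"gripper":0.2}]'
python3 -m creep '[{"delta_rot":[0,0,0],"delta_pos":[0,0,0],"gripper":0.3},{"delta_rot":[0,0,0],"delta_pos":[0,0,0],"gripper":0.3},{"delta_rot":[0,0,0],"delta_pos":[0,0,0],"gripper":0.3},{"delta_rot":[0,0,0],"delta_pos":[0,0,0],"gripper":0.3},{"delta_rot":[0,0,0],"delta_pos":[0,0,0],"gripper":0.3},{"delta_rot":[0,0,0],"delta_pos":[0,0,0],"gripper":0.3},{"delta_rot":[0,0,0],"delta_pos":[0,0,0],"gripper":0.3},{"delta_rot":[0,0,0],"delta_pos":[0,0,0],"gripper":0.3}]'
python3 -m creep '[{"delta_rot":[0,0,0],"delta_pos":[0,0,0],"gripper":1},{"delta_rot":[0,0,0],"delta_pos":[0,0,0],"gripper":1},{"delta_rot":[0,0,0],"delta_pos":[0,0,0],"gripper":1},{"delta_rot":[0,0,0],"delta_pos":[0,0,0],"gripper":1},{"delta_rot":[0,0,0],"delta_pos":[0,0,0],"gripper":1},{"delta_rot":[0,0,0],"delta_pos":[0,0,0],"gripper":1},{"delta_rot":[0,0,0],"delta_pos":[0,0,0],"gripper":1},{"delta_rot":[0,0,0],"delta_pos":[0,0,0],"gripper":1}]'
```

```text
time: 4.75
tcp_pos: [0.6051, 0.0192, 0.0274]
tcp_rot: [[1.0, 0.0, 0.001], [0.0, -1.0, 0.0], [0.001, -0.0, -1.0]]
ft_force: [0.1, -0.1, -0.6]
grip_width: 0.0733
grip_force: 0.0
time: 5.42
tcp_pos: [0.6043, 0.019, 0.0266]
tcp_rot: [[1.0, 0.0, -0.0], [0.0, -1.0, 0.0], [-0.0, -0.0, -1.0]]
ft_force: [0.1, 0.6, 0.9]
grip_width: 0.0614
grip_force: 0.0
time: 6.08
tcp_pos: [0.6044, 0.019, 0.0266]
tcp_rot: [[1.0, 0.0, -0.0], [0.0, -1.0, -0.0], [-0.0, 0.0, -1.0]]
ft_force: [0.7, 0.2, 0.2]
grip_width: 0.0136
grip_force: 0.0
```

Run:
```python
from h import *
from bench import manip
s,p=wrist("w5");a=s["img"][140:340,160:410,::-1]
S=manip.snapshot("scene");b=S["img"][175:275,260:385,::-1];T=manip.snapshot("top")
cv2.imwrite("pics/c7.png",np.hstack([cv2.resize(x,(400,320),interpolation=cv2.INTER_CUBIC) for x in(a,b)]))
print((proj(S,p[0]-[0,0,.022])-[260,175])*3.2,(proj(S,p[0]+[0,0,.018])-[260,175])*3.2)
```

```text
[185.39250105 218.64684385] [190.99750385 194.67784326]
```

View pics/c7.png

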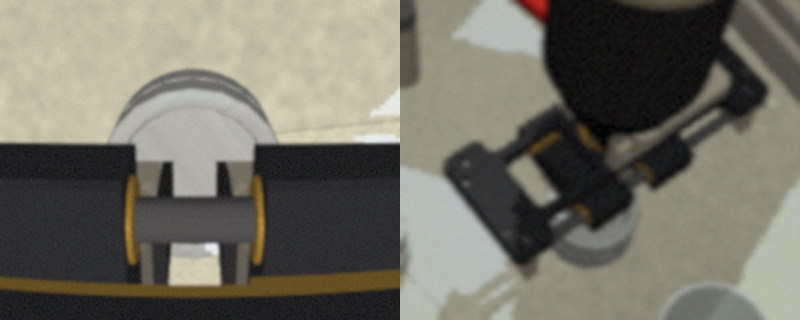

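The fingertips' front edge stays at about row 240 in the wrist picture, drawn over the rim in both closures. So the tips are really about 40 mm above the bench, over the block. I'll open and feel downward gently, watching the force.

```bash
python3 -m creep '[{"delta_rot":[0,0,0],"delta_pos":[0,0,0],"gripper":0},{"delta_rot":[0,0,0],"delta_pos":[0,0,0],"gripper":0},{"delta_rot":[0,0,0],"delta_pos":[0,0,0],"gripper":0},{"delta_rot":[0,0,0],"delta_pos":[0,0,0],"gripper":0},{"delta_rot":[0,0,0],"delta_pos":[0,0,0],"gripper":0},{"delta_rot":[0,0,0],"delta_pos":[0,0,0],"gripper":0},{"delta_rot":[0,0,0],"delta_pos":[0,0,0],"gripper":0},{"delta_rot":[0,0,0],"delta_pos":[0,0,0],"gripper":0}]'
python3 -m creep '[{"delta_rot":[0,0,0],"delta_pos":[0,0,1],"gripper":0},{"delta_rot":[0,0,0],"delta_pos":[0,0,2],"gripper":0},{"delta_rot":[0,0,0],"delta_pos":[0,0,3],"gripper":0},{"delta_rot":[0,0,0],"delta_pos":[0,0,4],"gripper":0},{"delta_rot":[0,0,0],"delta_pos":[0,0,5],"gripper":0},{"delta_rot":[0,0,0],"delta_pos":[0,0,5.5],"gripper":0},{"delta_rot":[0,0,0],"delta_pos":[0,0,6],"gripper":0},{"delta_rot":[0,0,0],"delta_pos":[0,0,6],"gripper":0}]'
```

```text
time: 6.9
tcp_pos: [0.6043, 0.019, 0.0265]
tcp_rot: [[1.0, 0.0, 0.0], [0.0, -1.0, 0.0], [0.0, -0.0, -1.0]]
ft_force: [-0.8, 0.0, -0.0]
grip_width: 0.0506
grip_force: 0.0
time: 7.57
tcp_pos: [0.6043, 0.019, 0.0204]
tcp_rot: [[1.0, 0.0, -0.0], [0.0, -1.0, -0.0], [-0.0, 0.0, -1.0]]
ft_force: [0.3, -0.2, 0.7]
grip_width: 0.0873
grip_force: 0.0
```

```bash
python3 -m creep '[{"delta_rot":[0,0,0],"delta_pos":[0,0,1],"gripper":0},{"delta_rot":[0,0,0],"delta_pos":[0,0,2],"gripper":0},{"delta_rot":[0,0,0],"delta_pos":[0,0,3],"gripper":0},{"delta_rot":[0,0,0],"delta_pos":[0,0,4],"gripper":0},{"delta_rot":[0,0,0],"delta_pos":[0,0,5],"gripper":0},{"delta_rot":[0,0,0],"delta_pos":[0,0,6],"gripper":0},{"delta_rot":[0,0,0],"delta_pos":[0,0,7],"gripper":0},{"delta_rot":[0,0,0],"delta_pos":[0,0,7],"gripper":0}]'
python3 -m creep '[{"delta_rot":[0,0,0],"delta_pos":[0,0,1],"gripper":0},{"delta_rot":[0,0,0],"delta_pos":[0,0,2],"gripper":0},{"delta_rot":[0,0,0],"delta_pos":[0,0,3],"gripper":0},{"delta_rot":[0,0,0],"delta_pos":[0,0,4],"gripper":0.3},{"delta_rot":[0,0,0],"delta_pos":[0,0,5],"gripper":0.3},{"delta_rot":[0,0,0],"delta_pos":[0,0,5],"gripper":0.3},{"delta_rot":[0,0,0],"delta_pos":[0,0,5],"gripper":0.3},{"delta_rot":[0,0,0],"delta_pos":[0,0,5],"gripper":0.3}]'
python3 -m creep '[{"delta_rot":[0,0,0],"delta_pos":[0,0,0],"gripper":0.4},{"delta_rot":[0,0,0],"delta_pos":[0,0,0],"gripper":0.4},{"delta_rot":[0,0,0],"delta_pos":[0,0,0],"gripper":0.4},{"delta_rot":[0,0,0],"delta_pos":[0,0,0],"gripper":0.4},{"delta_rot":[0,0,0],"delta_pos":[0,0,0],"gripper":0.4},{"delta_rot":[0,0,0],"delta_pos":[0,0,0],"gripper":0.4},{"delta_rot":[0,0,0],"delta_pos":[0,0,0],"gripper":0.4},{"delta_rot":[0,0,0],"delta_pos":[0,0,0],"gripper":0.4}]'
```

```text
time: 8.23
tcp_pos: [0.6042, 0.0189, 0.0133]
tcp_rot: [[1.0, 0.0, -0.0], [0.0, -1.0, -0.0], [-0.0, 0.0, -1.0]]
ft_force: [0.7, -0.3, -0.2]
grip_width: 0.0876
grip_force: 0.0
time: 8.9
tcp_pos: [0.6043, 0.019, 0.0085]
tcp_rot: [[1.0, 0.0, -0.0], [0.0, -1.0, -0.0], [-0.0, 0.0, -1.0]]
ft_force: [1.1, 0.5, -0.9]
grip_width: 0.0637
grip_force: 30.0
time: 9.57
tcp_pos: [0.6043, 0.019, 0.0085]
tcp_rot: [[1.0, 0.0, -0.0], [0.0, -1.0, -0.0], [-0.0, 0.0, -1.0]]
ft_force: [0.1, 0.0, -1.6]
grip_width: 0.0638
grip_force: 30.0
```

The block is gripped at 63.8 mm with 30 N, so the fingertips sit about 38 mm higher than the stated TCP offset implies. I'll regrip 8 mm deeper and lift.

```bash
python3 -m creep '[{"delta_rot":[0,0,0],"delta_pos":[0,0,0],"gripper":0.1},{"delta_rot":[0,0,0],"delta_pos":[0,0,0],"gripper":0.1},{"delta_rot":[0,0,0],"delta_pos":[0,0,3],"gripper":0.1},{"delta_rot":[0,0,0],"delta_pos":[0,0,6],"gripper":0.1},{"delta_rot":[0,0,0],"delta_pos":[0,0,8],"gripper":0.1},{"delta_rot":[0,0,0],"delta_pos":[0,0,8],"gripper":0.1},{"delta_rot":[0,0,0],"delta_pos":[0,0,8],"gripper":0.4},{"delta_rot":[0,0,0],"delta_pos":[0,0,8],"gripper":0.4}]'
python3 -m creep '[{"delta_rot":[0,0,0],"delta_pos":[0,0,0],"gripper":0.4},{"delta_rot":[0,0,0],"delta_pos":[0,0,0],"gripper":0.4},{"delta_rot":[0,0,0],"delta_pos":[0,0,0],"gripper":0.4},{"delta_rot":[0,0,0],"delta_pos":[0,0,0],"gripper":0.4},{"delta_rot":[0,0,0],"delta_pos":[0,0,0],"gripper":0.4},{"delta_rot":[0,0,0],"delta_pos":[0,0,0],"gripper":0.4},{"delta_rot":[0,0,0],"delta_pos":[0,0,0],"gripper":0.4},{"delta_rot":[0,0,0],"delta_pos":[0,0,0],"gripper":0.4}]'
python3 -m creep '[{"delta_rot":[0,0,0],"delta_pos":[0,0,-10],"gripper":0.4},{"delta_rot":[0,0,0],"delta_pos":[0,0,-30],"gripper":0.4},{"delta_rot":[0,0,0],"delta_pos":[0,0,-60],"gripper":0.4},{"delta_rot":[0,0,0],"delta_pos":[0,0,-90],"gripper":0.4},{"delta_rot":[0,0,0],"delta_pos":[0,0,-120],"gripper":0.4},{"delta_rot":[0,0,0],"delta_pos":[0,0,-145],"gripper":0.4},{"delta_rot":[0,0,0],"delta_pos":[0,0,-160],"gripper":0.4},{"delta_rot":[0,0,0],"delta_pos":[0,0,-160],"gripper":0.4}]'
```

```text
time: 10.23
tcp_pos: [0.6043, 0.019, 0.0005]
tcp_rot: [[1.0, 0.0, -0.0], [0.0, -1.0, -0.0], [-0.0, 0.0, -1.0]]
ft_force: [-0.2, 0.3, -0.3]
grip_width: 0.0707
grip_force: 0.0
time: 10.9
tcp_pos: [0.6044, 0.019, 0.0006]
tcp_rot: [[1.0, 0.0, 0.0], [0.0, -1.0, 0.0], [0.0, -0.0, -1.0]]
ft_force: [0.2, -0.2, 0.6]
grip_width: 0.0645
grip_force: 30.0
time: 11.57
tcp_pos: [0.6062, 0.0193, 0.1653]
tcp_rot: [[1.0, 0.001, 0.006], [0.001, -1.0, 0.001], [0.006, -0.001, -1.0]]
ft_force: [0.7, 0.4, -1.1]
grip_width: 0.0642
grip_force: 30.0
```

Run:
```python
from h import *
from bench import manip
S=manip.snapshot("scene");T=manip.snapshot("top")
for s,f,(x0,x1,y0,y1),z in((T,"top0",(130,210,135,230),.1),(S,"scene0",(340,470,125,225),.1)):
    im=cv2.imread(f"pics/{f}.png");s=dict(s);
    c=im[y0:y1,x0:x1].astype(int);m=((c.max(2)<85)&(c.max(2)-c.min(2)<30)).astype(np.uint8)
    m=cv2.morphologyEx(m,cv2.MORPH_OPEN,np.ones((3,3)))
    ct=max(cv2.findContours(m,0,2)[0],key=cv2.contourArea)+[x0,y0]
    q=cv2.approxPolyDP(ct,6,True)[:,0];b=cv2.boxPoints(cv2.minAreaRect(ct))
    print(f,q.tolist(),cv2.contourArea(ct))
    P=np.array([cast(s,u,z)[:2] for u in q]);r=cv2.minAreaRect(np.array([cast(s,u[0],z)[:2] for u in ct],np.float32));print(P.round(3).tolist(),r)
```

```text
top0 [[145, 148], [143, 196], [202, 196], [203, 151]] 2837.5
[[0.669, 0.342], [0.541, 0.347], [0.538, 0.192], [0.658, 0.188]] ((0.6035374999046326, 0.26747584342956543), (0.15642885863780975, 0.13446766138076782), 87.47918701171875)
scene0 [[366, 151], [410, 201], [456, 173], [417, 134], [400, 142], [391, 134], [393, 146]] 3200.5
[[0.518, 0.214], [0.668, 0.202], [0.676, 0.335], [0.55, 0.343], [0.544, 0.294], [0.515, 0.294], [0.543, 0.273]] ((0.5948911309242249, 0.2733553349971771), (0.13747161626815796, 0.16163168847560883), 87.42195892333984)
```

```bash
python3 -m creep '[{"delta_rot":[0,0,0],"delta_pos":[1,-25,0],"gripper":0.4},{"delta_rot":[0,0,0],"delta_pos":[1,-60,0],"gripper":0.4},{"delta_rot":[0,0,0],"delta_pos":[2,-100,0],"gripper":0.4},{"delta_rot":[0,0,0],"delta_pos":[2,-140,0],"gripper":0.4},{"delta_rot":[0,0,0],"delta_pos":[3,-180,0],"gripper":0.4},{"delta_rot":[0,0,0],"delta_pos":[3,-215,0],"gripper":0.4},{"delta_rot":[0,0,0],"delta_pos":[3,-240,0],"gripper":0.4},{"delta_rot":[0,0,0],"delta_pos":[3,-253,0],"gripper":0.4}]'
python3 -m creep '[{"delta_rot":[0,0,0],"delta_pos":[0,0,0],"gripper":0.4},{"delta_rot":[0,0,0],"delta_pos":[0,0,5],"gripper":0.4},{"delta_rot":[0,0,0],"delta_pos":[0,0,10],"gripper":0.4},{"delta_rot":[0,0,0],"delta_pos":[0,0,15],"gripper":0.4},{"delta_rot":[0,0,0],"delta_pos":[0,0,20],"gripper":0.4},{"delta_rot":[0,0,0],"delta_pos":[0,0,25],"gripper":0.4},{"delta_rot":[0,0,0],"delta_pos":[0,0,30],"gripper":0.4},{"delta_rot":[0,0,0],"delta_pos":[0,0,30],"gripper":0.4}]'
python3 - <<'E'
from h import *
s,p=wrist("w6");print(p[0])
im=s["img"].copy()
cs=[(.607+a*.0675,.272+b*.0675) for a in(-1,1) for b in(-1,1)]
for c in cs:
    u=proj(s,(*c,.1),p);print(u.round());cv2.circle(im,tuple(int(v) for v in u),3,(255,0,0),1)
cv2.imwrite("pics/c8.png",im[:,:,::-1])
E
```

```text
time: 12.33
tcp_pos: [0.606, 0.2747, 0.158]
tcp_rot: [[1.0, 0.002, -0.003], [0.002, -1.0, -0.002], [-0.003, 0.002, -1.0]]
ft_force: [0.5, -0.3, -1.8]
grip_width: 0.0641
grip_force: 30.0
time: 13.0
tcp_pos: [0.6067, 0.2712, 0.1291]
tcp_rot: [[1.0, -0.001, -0.002], [-0.001, -1.0, -0.001], [-0.002, 0.001, -1.0]]
ft_force: [-0.5, -0.6, -2.6]
grip_width: 0.0642
grip_force: 30.0
[0.60674579 0.27119235 0.12913853]
[370. 314.]
[190. 314.]
[385. 128.]
[174. 128.]
```

View pics/c8.png

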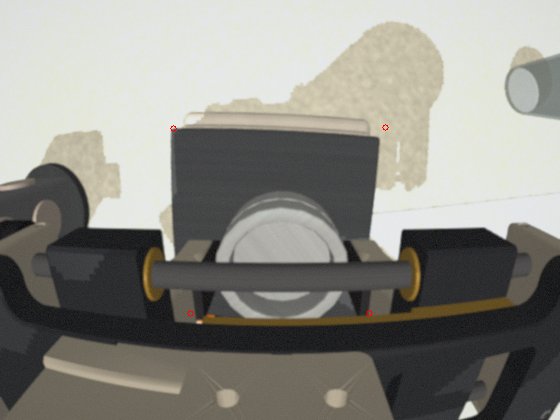

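Run:
```python
from h import *
s,p=wrist("w7")
a,b=[cast(s,u,.1,p)[:2] for u in((174,128),(379,138))]
d=(b-a)/np.linalg.norm(b-a);n=np.array([d[1],-d[0]]);n*=-np.sign(n[0])
print(a,b,np.linalg.norm(b-a),(a+b)/2+n*.0675,cast(s,(213,316),.1,p),p[0])
```

```text
[0.67484458 0.33996244] [0.66809081 0.2086992 ] 0.13143688197790884 [0.60405686 0.27779925] [0.5384733  0.32223165 0.1       ] [0.60703126 0.27142245 0.12981319]
```

The overlay shows the far plate corners at (174,128) and (379,138), and the plate is turned about 3°. That puts its centre near (0.605,0.275). I'll correct and lower.

```bash
python3 -m creep '[{"delta_rot":[0,0,0],"delta_pos":[-1,-2,6],"gripper":0.4},{"delta_rot":[0,0,0],"delta_pos":[-1.5,-3,12],"gripper":0.4},{"delta_rot":[0,0,0],"delta_pos":[-1.5,-3,18],"gripper":0.4},{"delta_rot":[0,0,0],"delta_pos":[-1.5,-3,22],"gripper":0.4},{"delta_rot":[0,0,0],"delta_pos":[-1.5,-3,25],"gripper":0.4},{"delta_rot":[0,0,0],"delta_pos":[-1.5,-3,27],"gripper":0.4},{"delta_rot":[0,0,0],"delta_pos":[-1.5,-3,28.5],"gripper":0.4},{"delta_rot":[0,0,0],"delta_pos":[-1.5,-3,28.5],"gripper":0.4}]'
python3 -m creep '[{"delta_rot":[0,0,0],"delta_pos":[0,0,0.5],"gripper":0.4},{"delta_rot":[0,0,0],"delta_pos":[0,0,0.5],"gripper":0.4},{"delta_rot":[0,0,0],"delta_pos":[0,0,0.5],"gripper":0.2},{"delta_rot":[0,0,0],"delta_pos":[0,0,0.5],"gripper":0},{"delta_rot":[0,0,0],"delta_pos":[0,0,0.5],"gripper":0},{"delta_rot":[0,0,0],"delta_pos":[0,0,0.5],"gripper":0},{"delta_rot":[0,0,0],"delta_pos":[0,0,0.5],"gripper":0},{"delta_rot":[0,0,0],"delta_pos":[0,0,0.5],"gripper":0}]'
```

```text
time: 13.77
tcp_pos: [0.6057, 0.2749, 0.1017]
tcp_rot: [[1.0, 0.0, -0.0], [0.0, -1.0, -0.0], [-0.0, 0.0, -1.0]]
ft_force: [0.4, 0.1, -2.1]
grip_width: 0.064
grip_force: 30.0
time: 14.43
tcp_pos: [0.6059, 0.2751, 0.1018]
tcp_rot: [[1.0, 0.0, 0.0], [0.0, -1.0, 0.0], [0.0, -0.0, -1.0]]
ft_force: [-0.3, -0.2, 0.6]
grip_width: 0.0872
grip_force: 0.0
```

```bash
python3 -m creep '[{"delta_rot":[0,0,0],"delta_pos":[0,0,-25],"gripper":0},{"delta_rot":[0,0,0],"delta_pos":[0,0,-60],"gripper":0},{"delta_rot":[0,0,0],"delta_pos":[-30,4,-90],"gripper":0},{"delta_rot":[0,0,0],"delta_pos":[-70,8,-90],"gripper":0},{"delta_rot":[0,0,0],"delta_pos":[-110,14,-90],"gripper":0},{"delta_rot":[0,0,0],"delta_pos":[-150,20,-90],"gripper":0},{"delta_rot":[0,0,0],"delta_pos":[-190,25,-90],"gripper":0},{"delta_rot":[0,0,0],"delta_pos":[-230,25,-90],"gripper":0}]'
python3 -m creep '[{"delta_rot":[0,0,0],"delta_pos":[-15,0,10],"gripper":0},{"delta_rot":[0,0,0],"delta_pos":[-30,0,20],"gripper":0},{"delta_rot":[0,0,0],"delta_pos":[-40,0,20],"gripper":0},{"delta_rot":[0,0,0],"delta_pos":[-40,0,20],"gripper":0},{"delta_rot":[0,0,0],"delta_pos":[-40,0,20],"gripper":0},{"delta_rot":[0,0,0],"delta_pos":[-40,0,20],"gripper":0},{"delta_rot":[0,0,0],"delta_pos":[-40,0,20],"gripper":0},{"delta_rot":[0,0,0],"delta_pos":[-40,0,20],"gripper":0}]'
python3 - <<'E'
from h import *
s,p=wrist("w8");print(p[0],proj(s,(.368,.25,.055),p))
im=s["img"].copy()
for x,y in((.363,.252),(.374,.247)):
    u=proj(s,(x,y,.055),p);cv2.circle(im,tuple(int(v) for v in u),2,(255,0,0),1)
cv2.imwrite("pics/c9.png",im[:,:,::-1])
E
```

```text
time: 15.1
tcp_pos: [0.3742, 0.2488, 0.1915]
tcp_rot: [[1.0, -0.001, 0.0], [-0.001, -1.0, 0.0], [0.0, -0.0, -1.0]]
ft_force: [-0.7, 1.5, 1.2]
grip_width: 0.0876
grip_force: 0.0
time: 15.77
tcp_pos: [0.3364, 0.2501, 0.1716]
tcp_rot: [[1.0, -0.001, 0.0], [-0.001, -1.0, -0.0], [0.0, 0.0, -1.0]]
ft_force: [-1.3, -0.3, -0.1]
grip_width: 0.0875
grip_force: 0.0
[0.33642802 0.2500532  0.1716143 ] [281.08050715 165.95590456]
```

View pics/c9.png

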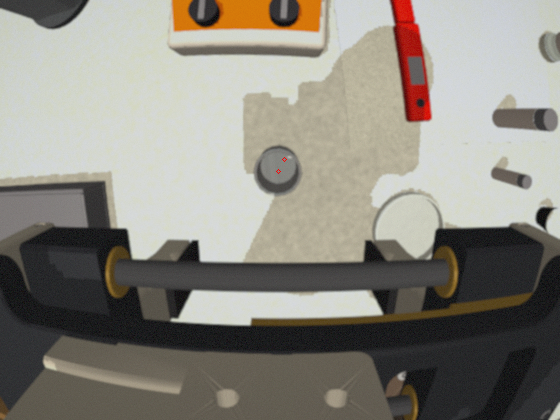

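The beaker is centred at about (278,169) in the wrist view, open side up, and matches both estimates. Petri dish at (407,225), meter at (412,60).

Run:
```python
from h import *
s,p=wrist("w9")
im=s["img"][130:210,235:320].astype(int)
m=(im.max(2)<150).astype(np.uint8);m=cv2.morphologyEx(m,cv2.MORPH_CLOSE,np.ones((7,7)))
ct=max(cv2.findContours(m,0,2)[0],key=cv2.contourArea)+[235,130]
print(cv2.boundingRect(ct),cv2.contourArea(ct));x,y,w,h=cv2.boundingRect(ct)
(c,r)=cv2.minEnclosingCircle(ct);print(c,r,cast(s,c,.055,p)-p[0],cast(s,(c[0],y),.0,p)[0],cast(s,(c[0],y),.055,p)[0],cast(s,(c[0],y+h),.055,p)[0])
print(w*np.linalg.norm(cast(s,c,.055,p)-cast(s,(c[0]+1,c[1]),.055,p)))
```

```text
(253, 145, 49, 51) 1806.5
(278.0, 169.92999267578125) 25.248950958251953 [ 0.0279688   0.00270657 -0.11654054] 0.38362405936523475 0.3867281227736129 0.3402977007061239
0.04399370928096246
```

```bash
python3 -m creep '[{"delta_rot":[0,0,0],"delta_pos":[14,-2,10],"gripper":0},{"delta_rot":[0,0,0],"delta_pos":[28,-3,30],"gripper":0},{"delta_rot":[0,0,0],"delta_pos":[28,-3,60],"gripper":0},{"delta_rot":[0,0,0],"delta_pos":[28,-3,90],"gripper":0},{"delta_rot":[0,0,0],"delta_pos":[28,-3,120],"gripper":0},{"delta_rot":[0,0,0],"delta_pos":[28,-3,142],"gripper":0},{"delta_rot":[0,0,0],"delta_pos":[28,-3,153],"gripper":0},{"delta_rot":[0,0,0],"delta_pos":[28,-3,156],"gripper":0}]'
python3 -m creep '[{"delta_rot":[0,0,0],"delta_pos":[0,0,0],"gripper":0.2},{"delta_rot":[0,0,0],"delta_pos":[0,0,0],"gripper":0.4},{"delta_rot":[0,0,0],"delta_pos":[0,0,0],"gripper":0.5},{"delta_rot":[0,0,0],"delta_pos":[0,0,0],"gripper":0.6},{"delta_rot":[0,0,0],"delta_pos":[0,0,0],"gripper":0.6},{"delta_rot":[0,0,0],"delta_pos":[0,0,0],"gripper":0.6},{"delta_rot":[0,0,0],"delta_pos":[0,0,0],"gripper":0.6},{"delta_rot":[0,0,0],"delta_pos":[0,0,0],"gripper":0.6}]'
```

```text
time: 16.53
tcp_pos: [0.3632, 0.2514, 0.0133]
tcp_rot: [[1.0, -0.001, -0.002], [-0.001, -1.0, -0.004], [-0.002, 0.004, -1.0]]
ft_force: [0.5, -0.9, 0.2]
grip_width: 0.0878
grip_force: 0.0
time: 17.2
tcp_pos: [0.3639, 0.2532, 0.0159]
tcp_rot: [[1.0, 0.0, 0.0], [0.0, -1.0, 0.001], [0.0, -0.001, -1.0]]
ft_force: [-0.2, -0.1, 4.7]
grip_width: 0.0437
grip_force: 30.0
```

```bash
python3 -m creep '[{"delta_rot":[0,0,0],"delta_pos":[0,0,-10],"gripper":0.6},{"delta_rot":[0,0,0],"delta_pos":[0,0,-35],"gripper":0.6},{"delta_rot":[0,0,0],"delta_pos":[0,0,-70],"gripper":0.6},{"delta_rot":[0,0,0],"delta_pos":[0,0,-105],"gripper":0.6},{"delta_rot":[0,0,0],"delta_pos":[0,0,-140],"gripper":0.6},{"delta_rot":[0,0,0],"delta_pos":[10,-2,-165],"gripper":0.6},{"delta_rot":[0,0,0],"delta_pos":[35,-5,-175],"gripper":0.6},{"delta_rot":[0,0,0],"delta_pos":[70,-10,-175],"gripper":0.6}]'
python3 -m creep '[{"delta_rot":[0,0,0],"delta_pos":[35,-5,0],"gripper":0.6},{"delta_rot":[0,0,0],"delta_pos":[65,-8,0],"gripper":0.6},{"delta_rot":[0,0,0],"delta_pos":[95,-12,0],"gripper":0.6},{"delta_rot":[0,0,0],"delta_pos":[115,-12,0],"gripper":0.6},{"delta_rot":[0,0,0],"delta_pos":[120,-12,0],"gripper":0.6},{"delta_rot":[0,0,0],"delta_pos":[120,-12,0],"gripper":0.6},{"delta_rot":[0,0,0],"delta_pos":[120,-12,0],"gripper":0.6},{"delta_rot":[0,0,0],"delta_pos":[120,-12,0],"gripper":0.6}]'
python3 - <<'E'
from h import *
s,p=wrist("w10");u=proj(s,(.606,.275,.136),p);print(p[0],u)
x0,y0=int(u[0])-70,int(u[1])-60
c=cv2.resize(s["img"][max(y0,0):y0+140,x0:x0+140,::-1],None,fx=4,fy=4,interpolation=cv2.INTER_CUBIC)
for r,d in((.032,.136),(.025,.136)):
  pts=[(proj(s,(.606+r*np.cos(t),.275+r*np.sin(t),d),p)-[x0,max(y0,0)])*4 for t in np.linspace(0,6.28,40)]
  for q in pts: cv2.circle(c,tuple(int(v) for v in q),1,(0,0,255),-1)
cv2.imwrite("pics/c10.png",c);print(x0,y0)
E
```

```text
time: 17.87
tcp_pos: [0.4345, 0.2641, 0.1948]
tcp_rot: [[1.0, 0.003, 0.004], [0.003, -1.0, 0.006], [0.004, -0.006, -1.0]]
ft_force: [-0.0, 2.2, -0.4]
grip_width: 0.0431
grip_force: 30.0
time: 18.53
tcp_pos: [0.5528, 0.2748, 0.1905]
tcp_rot: [[1.0, 0.0, -0.001], [0.0, -1.0, -0.0], [-0.001, 0.0, -1.0]]
ft_force: [-0.3, 0.4, -1.0]
grip_width: 0.0438
grip_force: 30.0
[0.55278835 0.27484122 0.1905304 ] [280.78885016 145.9710634 ]
210 85
```

View pics/c10.png

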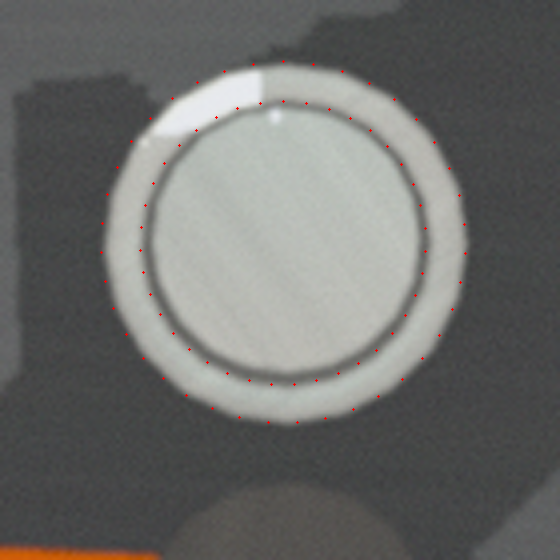

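The overlay of the block's rim and well at (0.606,0.275) fits the picture within 1 mm, so the block is placed. I'll take the beaker over it.

```bash
python3 -m creep '[{"delta_rot":[0,0,0],"delta_pos":[15,0,0],"gripper":0.6},{"delta_rot":[0,0,0],"delta_pos":[35,0,0],"gripper":0.6},{"delta_rot":[0,0,0],"delta_pos":[50,0.5,5],"gripper":0.6},{"delta_rot":[0,0,0],"delta_pos":[53.5,0.5,12],"gripper":0.6},{"delta_rot":[0,0,0],"delta_pos":[53.5,0.5,20],"gripper":0.6},{"delta_rot":[0,0,0],"delta_pos":[53.5,0.5,27],"gripper":0.6},{"delta_rot":[0,0,0],"delta_pos":[53.5,0.5,30],"gripper":0.6},{"delta_rot":[0,0,0],"delta_pos":[53.5,0.5,30],"gripper":0.6}]'
python3 -m creep '[{"delta_rot":[0,0,0],"delta_pos":[0,0,2],"gripper":0.6},{"delta_rot":[0,0,0],"delta_pos":[0,0,6],"gripper":0.6},{"delta_rot":[0,0,0],"delta_pos":[0,0,10],"gripper":0.6},{"delta_rot":[0,0,0],"delta_pos":[0,0,14],"gripper":0.6},{"delta_rot":[0,0,0],"delta_pos":[0,0,17],"gripper":0.6},{"delta_rot":[0,0,0],"delta_pos":[0,0,17],"gripper":0.6},{"delta_rot":[0,0,0],"delta_pos":[0,0,17],"gripper":0.6},{"delta_rot":[0,0,0],"delta_pos":[0,0,17],"gripper":0.6}]'
```

```text
time: 19.25
tcp_pos: [0.6061, 0.2742, 0.1593]
tcp_rot: [[1.0, 0.0, -0.002], [0.0, -1.0, -0.001], [-0.002, 0.001, -1.0]]
ft_force: [0.4, -0.5, -0.7]
grip_width: 0.0437
grip_force: 30.0
time: 19.92
tcp_pos: [0.6074, 0.2745, 0.1437]
tcp_rot: [[1.0, 0.0, 0.0], [0.0, -1.0, -0.0], [0.0, 0.0, -1.0]]
ft_force: [0.2, -0.1, -0.7]
grip_width: 0.0437
grip_force: 30.0
```

```bash
python3 -m creep '[{"delta_rot":[0,0,0],"delta_pos":[-1,0,2],"gripper":0.6},{"delta_rot":[0,0,0],"delta_pos":[-1.3,0,4],"gripper":0.6},{"delta_rot":[0,0,0],"delta_pos":[-1.3,0,6],"gripper":0.6},{"delta_rot":[0,0,0],"delta_pos":[-1.3,0,7.5],"gripper":0.6},{"delta_rot":[0,0,0],"delta_pos":[-1.3,0,8.5],"gripper":0.6},{"delta_rot":[0,0,0],"delta_pos":[-1.3,0,9],"gripper":0.6},{"delta_rot":[0,0,0],"delta_pos":[-1.3,0,9.3],"gripper":0.6},{"delta_rot":[0,0,0],"delta_pos":[-1.3,0,9.3],"gripper":0.6}]'
python3 -m creep '[{"delta_rot":[0,0,0],"delta_pos":[0,0,0],"gripper":0.6},{"delta_rot":[0,0,0],"delta_pos":[0,0,0],"gripper":0.4},{"delta_rot":[0,0,0],"delta_pos":[0,0,0],"gripper":0.2},{"delta_rot":[0,0,0],"delta_pos":[0,0,0],"gripper":0.1},{"delta_rot":[0,0,0],"delta_pos":[0,0,0],"gripper":0},{"delta_rot":[0,0,0],"delta_pos":[0,0,0],"gripper":0},{"delta_rot":[0,0,0],"delta_pos":[0,0,0],"gripper":0},{"delta_rot":[0,0,0],"delta_pos":[0,0,0],"gripper":0}]'
```

```text
time: 20.58
tcp_pos: [0.606, 0.2745, 0.1342]
tcp_rot: [[1.0, 0.0, -0.0], [0.0, -1.0, -0.0], [-0.0, 0.0, -1.0]]
ft_force: [0.5, -0.1, -0.7]
grip_width: 0.0435
grip_force: 30.0
time: 21.25
tcp_pos: [0.606, 0.2745, 0.1343]
tcp_rot: [[1.0, 0.0, 0.0], [0.0, -1.0, 0.0], [0.0, -0.0, -1.0]]
ft_force: [0.5, 0.3, -0.5]
grip_width: 0.084
grip_force: 0.0
```

```bash
python3 -m creep '[{"delta_rot":[0,0,0],"delta_pos":[0,0,-25],"gripper":0},{"delta_rot":[0,0,0],"delta_pos":[0,0,-60],"gripper":0},{"delta_rot":[0,0,0],"delta_pos":[-5,10,-90],"gripper":0},{"delta_rot":[0,0,0],"delta_pos":[-28,42,-90],"gripper":0},{"delta_rot":[0,0,0],"delta_pos":[-50,75,-90],"gripper":0},{"delta_rot":[0,0,0],"delta_pos":[-72,108,-90],"gripper":0},{"delta_rot":[0,0,0],"delta_pos":[-95,140,-90],"gripper":0},{"delta_rot":[0,0,0],"delta_pos":[-117,172,-90],"gripper":0}]'
python3 -m creep '[{"delta_rot":[0,0,0],"delta_pos":[-22,32,0],"gripper":0},{"delta_rot":[0,0,0],"delta_pos":[-45,62,0],"gripper":0},{"delta_rot":[0,0,0],"delta_pos":[-65,90,0],"gripper":0},{"delta_rot":[0,0,0],"delta_pos":[-85,115,0],"gripper":0},{"delta_rot":[0,0,0],"delta_pos":[-91,122,0],"gripper":0},{"delta_rot":[0,0,0],"delta_pos":[-91,122,0],"gripper":0},{"delta_rot":[0,0,0],"delta_pos":[-91,122,0],"gripper":0},{"delta_rot":[0,0,0],"delta_pos":[-91,122,0],"gripper":0}]'
python3 - <<'E'
from h import *
s,p=wrist("w11");print(p[0],proj(s,(.435,-.021,.095),p),proj(s,(.435,-.021,0),p))
im=s["img"].copy()
for z in(0,.095):
    u=proj(s,(.435,-.021,z),p);cv2.circle(im,tuple(int(v) for v in u),2,(255,0,0),1)
cv2.imwrite("pics/c11.png",im[:,:,::-1])
E
```

```text
time: 21.92
tcp_pos: [0.4876, 0.101, 0.2243]
tcp_rot: [[1.0, 0.0, 0.0], [0.0, -1.0, 0.0], [0.0, -0.0, -1.0]]
ft_force: [0.7, 0.5, -0.0]
grip_width: 0.0876
grip_force: 0.0
time: 22.58
tcp_pos: [0.3988, -0.019, 0.2245]
tcp_rot: [[1.0, 0.0, 0.001], [0.0, -1.0, 0.0], [0.001, -0.0, -1.0]]
ft_force: [0.8, 0.5, -0.1]
grip_width: 0.0879
grip_force: 0.0
[ 0.39881695 -0.01900474  0.22450061] [283.27710084 159.50650897] [282.86247027 151.76524406]
```

View pics/c11.png

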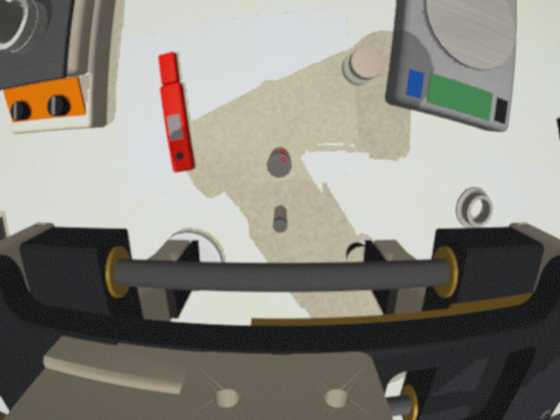

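The larger tube is at (279,161) with its cap up, and the smaller at (280,220) is left alone. The grey cover ring is at (475,207), and the beaker stands in the block at the upper left. That was my last allowed picture, so from here I measure numerically.

Run:
```python
from h import *
s,p=wrist("w12");g=cv2.cvtColor(s["img"],cv2.COLOR_RGB2GRAY)
for r in range(140,190,3): print(r,g[r,258:302:2].tolist())
x0,x1,y0,y1=450,500,180,235
c=s["img"][y0:y1,x0:x1].astype(int);m=(c.max(2)<170).astype(np.uint8)
m=cv2.morphologyEx(m,cv2.MORPH_CLOSE,np.ones((5,5)))
ct=max(cv2.findContours(m,0,2)[0],key=cv2.contourArea);print("ring",np.add(cv2.boundingRect(ct),[x0,y0,0,0]),cv2.contourArea(ct))
u,r=cv2.minEnclosingCircle(ct);u=np.array(u)+[x0,y0];print(u,r,cast(s,u,.003,p),np.linalg.norm(cast(s,u+[r,0],.003,p)-cast(s,u,.003,p)))
```

```text
140 [185, 189, 187, 188, 186, 186, 188, 186, 184, 183, 179, 183, 184, 183, 184, 180, 184, 193, 192, 189, 187, 186]
143 [186, 185, 183, 188, 188, 185, 187, 191, 190, 187, 189, 186, 190, 186, 186, 183, 183, 188, 189, 189, 185, 187]
146 [188, 181, 181, 187, 186, 190, 183, 192, 190, 179, 170, 163, 174, 182, 185, 183, 187, 184, 186, 184, 188, 187]
149 [182, 186, 188, 185, 189, 185, 183, 171, 130, 102, 101, 101, 104, 115, 148, 185, 186, 190, 186, 189, 190, 188]
152 [183, 185, 188, 189, 189, 186, 172, 113, 87, 89, 86, 83, 85, 97, 103, 140, 185, 191, 185, 184, 188, 185]
155 [190, 186, 190, 186, 188, 183, 122, 91, 107, 108, 109, 109, 107, 103, 90, 102, 166, 182, 188, 190, 187, 188]
158 [185, 184, 187, 186, 186, 147, 107, 107, 107, 108, 108, 106, 105, 107, 107, 102, 137, 184, 190, 190, 189, 196]
161 [184, 188, 191, 186, 176, 123, 109, 105, 109, 106, 107, 108, 108, 110, 108, 107, 124, 182, 187, 190, 190, 189]
164 [183, 183, 182, 182, 162, 105, 106, 106, 106, 104, 107, 102, 108, 105, 105, 106, 113, 174, 187, 187, 186, 182]
167 [184, 187, 189, 189, 174, 117, 104, 107, 104, 107, 107, 105, 106, 106
[... 282 characters left out ...]
184, 186, 186, 186, 184, 182, 168, 148, 131, 118, 121, 129, 146, 174, 190, 191, 189, 186, 183, 187, 190]
179 [183, 189, 191, 182, 184, 184, 182, 183, 191, 189, 188, 188, 189, 189, 185, 186, 186, 182, 178, 176, 182, 183]
182 [185, 187, 185, 186, 182, 184, 177, 182, 181, 176, 177, 174, 175, 179, 178, 173, 180, 178, 179, 180, 180, 179]
185 [181, 185, 180, 178, 179, 180, 179, 183, 179, 175, 175, 180, 180, 181, 187, 182, 179, 181, 178, 181, 178, 174]
188 [184, 180, 177, 177, 178, 182, 184, 179, 176, 177, 176, 176, 180, 188, 187, 181, 177, 177, 179, 177, 174, 176]
ring [450 187  50  48] 1416.0
[474.5        216.75531769] 29.960556030273438 [ 0.35236933 -0.29652624  0.003     ] 0.059038903387392226
```

Run:
```python
from h import *
s,p=wrist("w13");c=cast(s,(279.2,164.8),.095,p);print(c-p[0],c,p[0])
for u in((267.3,164.8),(291.2,164.8),(279.2,153.5),(279.2,176.3)): print(cast(s,u,.095,p))
```

```text
[ 0.03109403  0.00177255 -0.12914714] [ 0.42980742 -0.0170638   0.095     ] [ 0.39871339 -0.01883635  0.22414714]
[ 0.42981645 -0.00593805  0.095     ]
[ 0.42983605 -0.02827768  0.095     ]
[ 0.44043186 -0.01705907  0.095     ]
[ 0.41890484 -0.01706706  0.095     ]
```

```bash
python3 -m creep '[{"delta_rot":[0,0,0],"delta_pos":[15,-2,10],"gripper":0},{"delta_rot":[0,0,0],"delta_pos":[31,-2,35],"gripper":0},{"delta_rot":[0,0,0],"delta_pos":[31,-2,65],"gripper":0},{"delta_rot":[0,0,0],"delta_pos":[31,-2,100],"gripper":0},{"delta_rot":[0,0,0],"delta_pos":[31,-2,135],"gripper":0},{"delta_rot":[0,0,0],"delta_pos":[31,-2,160],"gripper":0},{"delta_rot":[0,0,0],"delta_pos":[31,-2,173],"gripper":0},{"delta_rot":[0,0,0],"delta_pos":[31,-2,177],"gripper":0}]'
python3 -m creep '[{"delta_rot":[0,0,0],"delta_pos":[0,0,0],"gripper":0.2},{"delta_rot":[0,0,0],"delta_pos":[0,0,0],"gripper":0.4},{"delta_rot":[0,0,0],"delta_pos":[0,0,0],"gripper":0.6},{"delta_rot":[0,0,0],"delta_pos":[0,0,0],"gripper":0.7},{"delta_rot":[0,0,0],"delta_pos":[0,0,0],"gripper":0.8},{"delta_rot":[0,0,0],"delta_pos":[0,0,0],"gripper":0.8},{"delta_rot":[0,0,0],"delta_pos":[0,0,0],"gripper":0.8},{"delta_rot":[0,0,0],"delta_pos":[0,0,0],"gripper":0.8}]'
python3 -m creep '[{"delta_rot":[0,0,0],"delta_pos":[0,0,0],"gripper":0.8},{"delta_rot":[0,0,0],"delta_pos":[0,0,0],"gripper":0.8},{"delta_rot":[0,0,0],"delta_pos":[0,0,0],"gripper":0.8},{"delta_rot":[0,0,0],"delta_pos":[0,0,0],"gripper":0.8},{"delta_rot":[0,0,0],"delta_pos":[0,0,0],"gripper":0.8},{"delta_rot":[0,0,0],"delta_pos":[0,0,0],"gripper":0.8},{"delta_rot":[0,0,0],"delta_pos":[0,0,0],"gripper":0.8},{"delta_rot":[0,0,0],"delta_pos":[0,0,0],"gripper":0.8}]'
```

```text
time: 23.4
tcp_pos: [0.4276, -0.0177, 0.0445]
tcp_rot: [[1.0, 0.001, -0.005], [0.001, -1.0, -0.002], [-0.005, 0.002, -1.0]]
ft_force: [-0.3, 0.2, 0.8]
grip_width: 0.0879
grip_force: 0.0
time: 24.07
tcp_pos: [0.4292, -0.0175, 0.0475]
tcp_rot: [[1.0, 0.0, 0.001], [0.0, -1.0, 0.0], [0.001, -0.0, -1.0]]
ft_force: [0.4, -0.9, -0.4]
grip_width: 0.0398
grip_force: 0.0
time: 24.73
tcp_pos: [0.429, -0.0175, 0.0472]
tcp_rot: [[1.0, 0.0, -0.0], [0.0, -1.0, -0.0], [-0.0, 0.0, -1.0]]
ft_force: [-0.5, -0.5, -0.5]
grip_width: 0.0234
grip_force: 30.0
```

```bash
python3 -m creep '[{"delta_rot":[0,0,0],"delta_pos":[0,0,-8],"gripper":0.8},{"delta_rot":[0,0,0],"delta_pos":[0,0,-28],"gripper":0.8},{"delta_rot":[0,0,0],"delta_pos":[0,0,-58],"gripper":0.8},{"delta_rot":[0,0,0],"delta_pos":[0,0,-90],"gripper":0.8},{"delta_rot":[0,0,0],"delta_pos":[0,0,-122],"gripper":0.8},{"delta_rot":[0,0,0],"delta_pos":[0,0,-155],"gripper":0.8},{"delta_rot":[0,0,0],"delta_pos":[0,0,-185],"gripper":0.8},{"delta_rot":[0,0,0],"delta_pos":[0,0,-205],"gripper":0.8}]'
python3 -m creep '[{"delta_rot":[0,0,0],"delta_pos":[5,-10,0],"gripper":0.8},{"delta_rot":[0,0,0],"delta_pos":[16,-30,0],"gripper":0.8},{"delta_rot":[0,0,0],"delta_pos":[30,-55,0],"gripper":0.8},{"delta_rot":[0,0,0],"delta_pos":[46,-82,0],"gripper":0.8},{"delta_rot":[0,0,0],"delta_pos":[62,-110,0],"gripper":0.8},{"delta_rot":[0,0,0],"delta_pos":[78,-138,0],"gripper":0.8},{"delta_rot":[0,0,0],"delta_pos":[93,-165,0],"gripper":0.8},{"delta_rot":[0,0,0],"delta_pos":[105,-188,0],"gripper":0.8}]'
python3 -m creep '[{"delta_rot":[0,0,0],"delta_pos":[8,-25,0],"gripper":0.8},{"delta_rot":[0,0,0],"delta_pos":[16,-50,0],"gripper":0.8},{"delta_rot":[0,0,0],"delta_pos":[24,-72,0],"gripper":0.8},{"delta_rot":[0,0,0],"delta_pos":[30,-90,0],"gripper":0.8},{"delta_rot":[0,0,0],"delta_pos":[33,-100,0],"gripper":0.8},{"delta_rot":[0,0,0],"delta_pos":[34,-104,0],"gripper":0.8},{"delta_rot":[0,0,0],"delta_pos":[34,-104,0],"gripper":0.8},{"delta_rot":[0,0,0],"delta_pos":[34,-104,0],"gripper":0.8}]'
python3 - <<'E'
from h import *
s,p=wrist("w14");print(p[0])
g=cv2.GaussianBlur(cv2.cvtColor(s["img"],cv2.COLOR_RGB2GRAY),(3,3),0)
# expected beaker rim/block outlines, sample edge along the vertical and horizontal through block centre
for r in (.032,.022,.019):
  for nm,d in(("+x",(r,0)),("+y",(0,r)),("-y",(0,-r))):
    z=.136 if r>.03 else .173
    print(r,nm,proj(s,(.606+d[0],.2745+d[1],z),p).round(1))
for r in range(90,215,6): print(r,g[r,200:370:6].tolist())
E
```

```text
time: 25.4
tcp_pos: [0.4296, -0.0176, 0.2562]
tcp_rot: [[1.0, 0.0, 0.004], [0.0, -1.0, 0.001], [0.004, -0.001, -1.0]]
ft_force: [-0.3, 1.1, -0.8]
grip_width: 0.0233
grip_force: 30.0
time: 26.07
tcp_pos: [0.5345, 0.1724, 0.2517]
tcp_rot: [[1.0, 0.001, -0.001], [0.001, -1.0, -0.0], [-0.001, 0.0, -1.0]]
ft_force: [-0.1, 0.1, -0.9]
grip_width: 0.0234
grip_force: 30.0
time: 26.73
tcp_pos: [0.5676, 0.2739, 0.2522]
tcp_rot: [[1.0, 0.0, -0.001], [0.0, -1.0, -0.0], [-0.001, 0.0, -1.0]]
ft_force: [0.0, -0.6, -0.5]
grip_width: 0.0234
grip_force: 30.0
[0.56758311 0.27386172 0.25215292]
0.032 +x [280.3 122.5]
0.032 +y [244.6 158.6]
0.032 -y [316.1 158.6]
0.022 +x [280.2 134.8]
0.022 +y [252.  163.1]
0.022 -y [308.4 163.1]
0.019 +x [280.2 138.7]
0.019 +y [255.8 163.1]
0.019 -y [304.5 163.1]
90 [230, 231, 213, 105, 105, 101, 101, 104, 104, 107, 113, 120, 120, 131, 142, 147, 156, 172, 173, 178, 180, 181, 179, 174, 184, 198, 195, 198, 191]
96 [231, 231, 202, 100, 98, 98, 98, 85, 75, 73, 77, 93, 97, 97, 97, 95, 75, 72, 72, 74, 73, 72, 71, 73, 77, 198, 201, 195, 198]
102 [231, 231, 187, 97, 97, 97, 87,
[... 1820 characters left out ...]
 70, 70, 69, 67, 71, 233, 232, 233, 232, 232]
186 [232, 231, 87, 71, 71, 71, 72, 70, 71, 72, 143, 142, 96, 87, 85, 104, 144, 101, 69, 70, 70, 71, 72, 95, 213, 232, 233, 232, 232]
192 [232, 232, 96, 71, 72, 72, 70, 70, 70, 70, 69, 75, 108, 121, 118, 97, 68, 70, 69, 71, 69, 70, 95, 94, 205, 212, 232, 224, 232]
198 [232, 232, 95, 72, 71, 71, 71, 71, 71, 71, 71, 71, 69, 70, 70, 70, 70, 71, 70, 71, 71, 71, 97, 102, 206, 205, 213, 202, 209]
204 [232, 231, 94, 71, 72, 72, 71, 71, 71, 70, 71, 69, 70, 75, 76, 68, 68, 68, 69, 69, 70, 79, 95, 108, 206, 205, 207, 199, 201]
210 [232, 231, 93, 70, 70, 70, 69, 69, 69, 69, 69, 69, 107, 111, 111, 107, 71, 71, 71, 70, 71, 71, 93, 130, 207, 205, 204, 202, 196]
```

Numerically the block's outline (cols 245–315, top row 124) and the beaker rim (cols 252–308) lie where predicted, so the beaker is standing in the well. I'll take the tube over and lower it.

```bash
python3 -m creep '[{"delta_rot":[0,0,0],"delta_pos":[8,0,0],"gripper":0.8},{"delta_rot":[0,0,0],"delta_pos":[20,-0.5,0],"gripper":0.8},{"delta_rot":[0,0,0],"delta_pos":[31,-0.5,0],"gripper":0.8},{"delta_rot":[0,0,0],"delta_pos":[36,-0.5,0],"gripper":0.8},{"delta_rot":[0,0,0],"delta_pos":[37.5,-0.5,5],"gripper":0.8},{"delta_rot":[0,0,0],"delta_pos":[37.5,-0.5,12],"gripper":0.8},{"delta_rot":[0,0,0],"delta_pos":[37.5,-0.5,18],"gripper":0.8},{"delta_rot":[0,0,0],"delta_pos":[37.5,-0.5,20],"gripper":0.8}]'
python3 -m creep '[{"delta_rot":[0,0,0],"delta_pos":[0,0,6],"gripper":0.8},{"delta_rot":[0,0,0],"delta_pos":[0,0,16],"gripper":0.8},{"delta_rot":[0,0,0],"delta_pos":[0,0,26],"gripper":0.8},{"delta_rot":[0,0,0],"delta_pos":[0,0,36],"gripper":0.8},{"delta_rot":[0,0,0],"delta_pos":[0,0,45],"gripper":0.8},{"delta_rot":[0,0,0],"delta_pos":[0,0,52],"gripper":0.8},{"delta_rot":[0,0,0],"delta_pos":[0,0,56],"gripper":0.8},{"delta_rot":[0,0,0],"delta_pos":[0,0,57],"gripper":0.8}]'
```

```text
time: 27.45
tcp_pos: [0.6045, 0.2746, 0.2304]
tcp_rot: [[1.0, 0.0, -0.002], [0.0, -1.0, -0.001], [-0.002, 0.001, -1.0]]
ft_force: [0.1, 0.4, -1.2]
grip_width: 0.0233
grip_force: 30.0
time: 28.12
tcp_pos: [0.6051, 0.2748, 0.1741]
tcp_rot: [[1.0, 0.0, -0.001], [0.0, -1.0, -0.001], [-0.001, 0.001, -1.0]]
ft_force: [-0.0, -0.0, -0.6]
grip_width: 0.0233
grip_force: 30.0
```

```bash
python3 -m creep '[{"delta_rot":[0,0,0],"delta_pos":[0,0,1],"gripper":0.8},{"delta_rot":[0,0,0],"delta_pos":[0,0,2],"gripper":0.8},{"delta_rot":[0,0,0],"delta_pos":[0,0,3],"gripper":0.8},{"delta_rot":[0,0,0],"delta_pos":[0,0,4],"gripper":0.8},{"delta_rot":[0,0,0],"delta_pos":[0,0,5],"gripper":0.8},{"delta_rot":[0,0,0],"delta_pos":[0,0,6],"gripper":0.8},{"delta_rot":[0,0,0],"delta_pos":[0,0,6],"gripper":0.8},{"delta_rot":[0,0,0],"delta_pos":[0,0,6],"gripper":0.8}]'
```

```text
time: 28.78
tcp_pos: [0.6055, 0.275, 0.1693]
tcp_rot: [[1.0, 0.0, -0.0], [0.0, -1.0, -0.0], [-0.0, 0.0, -1.0]]
ft_force: [0.2, -0.2, 0.4]
grip_width: 0.0231
grip_force: 30.0
```

Lower 0.8 mm more, release slowly, then rise.

```bash
python3 -m creep '[{"delta_rot":[0,0,0],"delta_pos":[0,0,0.4],"gripper":0.8},{"delta_rot":[0,0,0],"delta_pos":[0,0,0.8],"gripper":0.8},{"delta_rot":[0,0,0],"delta_pos":[0,0,0.8],"gripper":0.8},{"delta_rot":[0,0,0],"delta_pos":[0,0,0.8],"gripper":0.7},{"delta_rot":[0,0,0],"delta_pos":[0,0,0.8],"gripper":0.6},{"delta_rot":[0,0,0],"delta_pos":[0,0,0.8],"gripper":0.5},{"delta_rot":[0,0,0],"delta_pos":[0,0,0.8],"gripper":0.4},{"delta_rot":[0,0,0],"delta_pos":[0,0,0.8],"gripper":0.2}]'
python3 -m creep '[{"delta_rot":[0,0,0],"delta_pos":[0,0,0],"gripper":0},{"delta_rot":[0,0,0],"delta_pos":[0,0,0],"gripper":0},{"delta_rot":[0,0,0],"delta_pos":[0,0,0],"gripper":0},{"delta_rot":[0,0,0],"delta_pos":[0,0,-15],"gripper":0},{"delta_rot":[0,0,0],"delta_pos":[0,0,-35],"gripper":0},{"delta_rot":[0,0,0],"delta_pos":[0,0,-55],"gripper":0},{"delta_rot":[0,0,0],"delta_pos":[0,0,-70],"gripper":0},{"delta_rot":[0,0,0],"delta_pos":[0,0,-75],"gripper":0}]'
```

```text
time: 29.45
tcp_pos: [0.6055, 0.275, 0.1685]
tcp_rot: [[1.0, 0.0, 0.0], [0.0, -1.0, 0.0], [0.0, -0.0, -1.0]]
ft_force: [0.0, 0.3, 0.1]
grip_width: 0.0472
grip_force: 0.0
time: 30.12
tcp_pos: [0.6066, 0.2755, 0.2465]
tcp_rot: [[1.0, 0.0, 0.004], [0.0, -1.0, 0.002], [0.004, -0.002, -1.0]]
ft_force: [0.6, 0.7, 0.6]
grip_width: 0.0877
grip_force: 0.0
```

```bash
python3 -m creep '[{"delta_rot":[0,0,0],"delta_pos":[-10,15,0],"gripper":0},{"delta_rot":[0,0,0],"delta_pos":[-25,50,0],"gripper":0},{"delta_rot":[0,0,0],"delta_pos":[-42,85,0],"gripper":0},{"delta_rot":[0,0,0],"delta_pos":[-58,120,0],"gripper":0},{"delta_rot":[0,0,0],"delta_pos":[-75,156,0],"gripper":0},{"delta_rot":[0,0,0],"delta_pos":[-92,192,0],"gripper":0},{"delta_rot":[0,0,0],"delta_pos":[-108,228,0],"gripper":0},{"delta_rot":[0,0,0],"delta_pos":[-125,264,0],"gripper":0}]'
python3 -m creep '[{"delta_rot":[0,0,0],"delta_pos":[-16,36,0],"gripper":0},{"delta_rot":[0,0,0],"delta_pos":[-32,72,0],"gripper":0},{"delta_rot":[0,0,0],"delta_pos":[-48,108,0],"gripper":0},{"delta_rot":[0,0,0],"delta_pos":[-64,144,0],"gripper":0},{"delta_rot":[0,0,0],"delta_pos":[-80,180,-0],"gripper":0},{"delta_rot":[0,0,0],"delta_pos":[-96,216,0],"gripper":0},{"delta_rot":[0,0,0],"delta_pos":[-112,250,0],"gripper":0},{"delta_rot":[0,0,0],"delta_pos":[-126,280,0],"gripper":0}]'
python3 -m creep '[{"delta_rot":[0,0,0],"delta_pos":[-5,12,20],"gripper":0},{"delta_rot":[0,0,0],"delta_pos":[-10,21,50],"gripper":0},{"delta_rot":[0,0,0],"delta_pos":[-10,21,75],"gripper":0},{"delta_rot":[0,0,0],"delta_pos":[-10,21,75],"gripper":0},{"delta_rot":[0,0,0],"delta_pos":[-10,21,75],"gripper":0},{"delta_rot":[0,0,0],"delta_pos":[-10,21,75],"gripper":0},{"delta_rot":[0,0,0],"delta_pos":[-10,21,75],"gripper":0},{"delta_rot":[0,0,0],"delta_pos":[-10,21,75],"gripper":0}]'
python3 - <<'E'
from h import *
s,p=wrist("w15");u=proj(s,(.368,-.29,.012),p);print(p[0],u)
g=cv2.GaussianBlur(cv2.cvtColor(s["img"],cv2.COLOR_RGB2GRAY),(3,3),0)
a,b=int(u[0]),int(u[1])
print([c for c in range(a-50,a+51,4)])
for r in range(max(b-56,0),b+70,4): print(r,g[r,a-50:a+51:4].tolist())
print(s["img"][b-30:b+31:6,a].tolist())
E
```

```text
time: 30.78
tcp_pos: [0.4791, 0.0095, 0.2429]
tcp_rot: [[1.0, 0.001, -0.0], [0.001, -1.0, 0.0], [-0.0, -0.0, -1.0]]
ft_force: [1.0, -0.4, 0.8]
grip_width: 0.0876
grip_force: 0.0
time: 31.45
tcp_pos: [0.353, -0.2706, 0.2432]
tcp_rot: [[1.0, -0.0, 0.0], [-0.0, -1.0, 0.0], [0.0, -0.0, -1.0]]
ft_force: [0.8, -0.7, 0.4]
grip_width: 0.0875
grip_force: 0.0
time: 32.12
tcp_pos: [0.3458, -0.2901, 0.1699]
tcp_rot: [[1.0, 0.001, 0.003], [0.001, -1.0, -0.001], [0.003, 0.001, -1.0]]
ft_force: [0.3, 0.8, -0.3]
grip_width: 0.0877
grip_force: 0.0
[ 0.34576149 -0.29005727  0.169914  ] [280.95418858 170.50260456]
[230, 234, 238, 242, 246, 250, 254, 258, 262, 266, 270, 274, 278, 282, 286, 290, 294, 298, 302, 306, 310, 314, 318, 322, 326, 330]
114 [175, 178, 180, 196, 178, 175, 186, 183, 178, 178, 178, 175, 179, 177, 184, 184, 180, 177, 177, 177, 181, 188, 185, 180, 177, 182]
118 [174, 175, 201, 197, 178, 183, 187, 184, 181, 180, 180, 178, 178, 181, 183, 181, 183, 180, 183, 180, 176, 186, 184, 184, 182, 180]
122 [172, 177, 203, 197, 182, 184, 181, 178, 180, 174, 183, 182, 180, 178, 176, 179, 183, 182, 1
[... 3436 characters left out ...]
 219, 219, 219, 220, 219, 220, 220, 220, 220, 220, 220, 219, 220, 219, 219, 220, 219, 219, 220, 220, 220, 220]
230 [204, 220, 219, 219, 219, 219, 220, 220, 219, 220, 219, 220, 220, 220, 220, 219, 220, 220, 220, 219, 221, 220, 220, 220, 219, 220]
234 [211, 219, 219, 220, 219, 220, 220, 219, 219, 220, 220, 220, 219, 220, 219, 220, 220, 219, 219, 220, 220, 220, 219, 220, 219, 220]
238 [216, 219, 220, 220, 220, 219, 219, 220, 220, 220, 220, 220, 218, 219, 220, 219, 218, 196, 196, 204, 214, 220, 220, 219, 220, 220]
[[178, 173, 150], [135, 139, 135], [123, 124, 119], [186, 181, 157], [187, 181, 160], [181, 176, 154], [220, 221, 208], [184, 179, 157], [88, 86, 80], [191, 187, 180], [215, 218, 215]]
```

Run:
```python
from h import *
s,p=wrist("w16")
c=cast(s,(281,171),.004,p);print(p[0],c,c-p[0])
for u in((253,171),(309.5,171),(281,143.5),(281,199)): print(cast(s,u,.004,p).round(4))
```

```text
[ 0.34558344 -0.29001218  0.16971672] [ 0.36621482 -0.28997733  0.004     ] [ 2.06313791e-02  3.48560323e-05 -1.65716718e-01]
[ 0.3663 -0.2605  0.004 ]
[ 0.3664 -0.32    0.004 ]
[ 0.3952 -0.2899  0.004 ]
[ 0.336 -0.29   0.004]
```

The cover measures 59.5 mm across and is centred at (0.366,-0.290), which is the grey one as intended. I'll descend in two stages.

```bash
python3 -m creep '[{"delta_rot":[0,0,0],"delta_pos":[10,0,10],"gripper":0},{"delta_rot":[0,0,0],"delta_pos":[20.5,0,30],"gripper":0},{"delta_rot":[0,0,0],"delta_pos":[20.5,0,60],"gripper":0},{"delta_rot":[0,0,0],"delta_pos":[20.5,0,90],"gripper":0},{"delta_rot":[0,0,0],"delta_pos":[20.5,0,115],"gripper":0},{"delta_rot":[0,0,0],"delta_pos":[20.5,0,135],"gripper":0},{"delta_rot":[0,0,0],"delta_pos":[20.5,0,148],"gripper":0},{"delta_rot":[0,0,0],"delta_pos":[20.5,0,152],"gripper":0}]'
python3 -m creep '[{"delta_rot":[0,0,0],"delta_pos":[0,0,3],"gripper":0},{"delta_rot":[0,0,0],"delta_pos":[0,0,7],"gripper":0},{"delta_rot":[0,0,0],"delta_pos":[0,0,11],"gripper":0},{"delta_rot":[0,0,0],"delta_pos":[0,0,15],"gripper":0},{"delta_rot":[0,0,0],"delta_pos":[0,0,18],"gripper":0},{"delta_rot":[0,0,0],"delta_pos":[0,0,21],"gripper":0},{"delta_rot":[0,0,0],"delta_pos":[0,0,23],"gripper":0},{"delta_rot":[0,0,0],"delta_pos":[0,0,24],"gripper":0}]'
python3 -m creep '[{"delta_rot":[0,0,0],"delta_pos":[0,0,0],"gripper":0.2},{"delta_rot":[0,0,0],"delta_pos":[0,0,0],"gripper":0.4},{"delta_rot":[0,0,0],"delta_pos":[0,0,0],"gripper":0.5},{"delta_rot":[0,0,0],"delta_pos":[0,0,0],"gripper":0.6},{"delta_rot":[0,0,0],"delta_pos":[0,0,0],"gripper":0.6},{"delta_rot":[0,0,0],"delta_pos":[0,0,0],"gripper":0.6},{"delta_rot":[0,0,0],"delta_pos":[0,0,0],"gripper":0.6},{"delta_rot":[0,0,0],"delta_pos":[0,0,0],"gripper":0.6}]'
```

```text
time: 32.88
tcp_pos: [0.3641, -0.2894, 0.014]
tcp_rot: [[1.0, 0.0, -0.004], [0.0, -1.0, 0.001], [-0.004, -0.001, -1.0]]
ft_force: [0.3, -0.5, -1.3]
grip_width: 0.0877
grip_force: 0.0
time: 33.55
tcp_pos: [0.3651, -0.29, -0.0077]
tcp_rot: [[1.0, 0.0, -0.0], [0.0, -1.0, 0.0], [-0.0, -0.0, -1.0]]
ft_force: [0.6, 0.3, 0.1]
grip_width: 0.0877
grip_force: 0.0
time: 34.22
tcp_pos: [0.3652, -0.2901, -0.0075]
tcp_rot: [[1.0, 0.0, 0.0], [0.0, -1.0, -0.0], [0.0, 0.0, -1.0]]
ft_force: [-0.0, -0.6, 0.1]
grip_width: 0.0447
grip_force: 30.0
```

```bash
python3 -m creep '[{"delta_rot":[0,0,0],"delta_pos":[0,0,-10],"gripper":0.6},{"delta_rot":[0,0,0],"delta_pos":[0,0,-35],"gripper":0.6},{"delta_rot":[0,0,0],"delta_pos":[0,0,-72],"gripper":0.6},{"delta_rot":[0,0,0],"delta_pos":[0,0,-110],"gripper":0.6},{"delta_rot":[0,0,0],"delta_pos":[0,0,-148],"gripper":0.6},{"delta_rot":[0,0,0],"delta_pos":[0,0,-186],"gripper":0.6},{"delta_rot":[0,0,0],"delta_pos":[0,0,-224],"gripper":0.6},{"delta_rot":[0,0,0],"delta_pos":[0,0,-255],"gripper":0.6}]'
python3 -m creep '[{"delta_rot":[0,0,0],"delta_pos":[5,-15,0],"gripper":0.6},{"delta_rot":[0,0,0],"delta_pos":[15,-45,0],"gripper":0.6},{"delta_rot":[0,0,0],"delta_pos":[28,-80,0],"gripper":0.6},{"delta_rot":[0,0,0],"delta_pos":[41,-116,0],"gripper":0.6},{"delta_rot":[0,0,0],"delta_pos":[54,-152,0],"gripper":0.6},{"delta_rot":[0,0,0],"delta_pos":[67,-188,0],"gripper":0.6},{"delta_rot":[0,0,0],"delta_pos":[80,-224,0],"gripper":0.6},{"delta_rot":[0,0,0],"delta_pos":[93,-260,0],"gripper":0.6}]'
python3 -m creep '[{"delta_rot":[0,0,0],"delta_pos":[12,-36,0],"gripper":0.6},{"delta_rot":[0,0,0],"delta_pos":[24,-72,0],"gripper":0.6},{"delta_rot":[0,0,0],"delta_pos":[36,-108,0],"gripper":0.6},{"delta_rot":[0,0,0],"delta_pos":[48,-144,0],"gripper":0.6},{"delta_rot":[0,0,0],"delta_pos":[60,-180,0],"gripper":0.6},{"delta_rot":[0,0,0],"delta_pos":[72,-214,0],"gripper":0.6},{"delta_rot":[0,0,0],"delta_pos":[82,-244,0],"gripper":0.6},{"delta_rot":[0,0,0],"delta_pos":[92,-270,0],"gripper":0.6}]'
python3 -m creep '[{"delta_rot":[0,0,0],"delta_pos":[3,-12,0],"gripper":0.6},{"delta_rot":[0,0,0],"delta_pos":[5,-24,0],"gripper":0.6},{"delta_rot":[0,0,0],"delta_pos":[5,-32,0],"gripper":0.6},{"delta_rot":[0,0,0],"delta_pos":[5,-35,0],"gripper":0.6},{"delta_rot":[0,0,0],"delta_pos":[5,-35,0],"gripper":0.6},{"delta_rot":[0,0,0],"delta_pos":[5,-35,0],"gripper":0.6},{"delta_rot":[0,0,0],"delta_pos":[5,-35,0],"gripper":0.6},{"delta_rot":[0,0,0],"delta_pos":[5,-35,0],"gripper":0.6}]'
python3 - <<'E'
from h import *
s,p=wrist("w17");print(p[0])
for n,X in dict(cap=(.6063,.275,.216),capfar=(.6183,.275,.216),capnear=(.5943,.275,.216),capL=(.6063,.287,.216),capR=(.6063,.263,.216),rimfar=(.628,.2745,.173),rimL=(.606,.2965,.173),rimR=(.606,.2525,.173)).items(): print(n,proj(s,X,p).round(1))
g=cv2.GaussianBlur(cv2.cvtColor(s["img"],cv2.COLOR_RGB2GRAY),(3,3),0)
print(list(range(236,330,4)))
for r in range(112,236,4): print(r,g[r,236:330:4].tolist())
E
```

```text
time: 34.88
tcp_pos: [0.365, -0.2901, 0.2506]
tcp_rot: [[1.0, 0.0, 0.002], [0.0, -1.0, -0.001], [0.002, 0.001, -1.0]]
ft_force: [1.2, -0.4, -1.8]
grip_width: 0.0448
grip_force: 30.0
time: 35.55
tcp_pos: [0.4579, -0.0281, 0.2476]
tcp_rot: [[1.0, 0.0, 0.0], [0.0, -1.0, 0.0], [0.0, -0.0, -1.0]]
ft_force: [0.7, -1.4, -0.8]
grip_width: 0.0446
grip_force: 30.0
time: 36.22
tcp_pos: [0.55, 0.2421, 0.2468]
tcp_rot: [[1.0, 0.001, -0.001], [0.001, -1.0, -0.0], [-0.001, 0.0, -1.0]]
ft_force: [0.2, -0.7, -0.9]
grip_width: 0.0448
grip_force: 30.0
time: 36.88
tcp_pos: [0.5549, 0.2742, 0.2479]
tcp_rot: [[1.0, -0.0, 0.0], [-0.0, -1.0, 0.0], [0.0, -0.0, -1.0]]
ft_force: [-0.2, -0.5, -0.4]
grip_width: 0.045
grip_force: 30.0
[0.55492994 0.27424007 0.24788534]
cap [279.7 151.1]
capfar [279.7 132.1]
capnear [279.7 169.8]
capL [260.7 151.1]
capR [298.7 151.1]
rimfar [280.7 118.5]
rimL [251.9 147.4]
rimR [309.5 147.4]
[236, 240, 244, 248, 252, 256, 260, 264, 268, 272, 276, 280, 284, 288, 292, 296, 300, 304, 308, 312, 316, 320, 324, 328]
112 [86, 73, 74, 73, 72, 72, 73, 106, 171, 188, 188, 188, 189, 188, 177
[... 2741 characters left out ...]
4, 120, 146, 148, 147, 150, 146, 142, 135, 120, 123, 125, 130, 137, 147, 141, 142, 148, 150, 142, 99, 87, 84]
216 [86, 121, 146, 147, 146, 149, 132, 107, 90, 84, 83, 86, 86, 86, 85, 93, 121, 143, 148, 149, 147, 141, 116, 118]
220 [97, 144, 146, 143, 147, 117, 84, 83, 85, 85, 86, 87, 86, 84, 86, 86, 83, 87, 123, 145, 146, 145, 137, 116]
224 [138, 146, 144, 143, 103, 82, 85, 93, 108, 130, 143, 144, 141, 135, 129, 108, 89, 83, 82, 123, 143, 144, 146, 129]
228 [144, 142, 146, 94, 83, 103, 137, 149, 150, 145, 144, 147, 147, 147, 146, 151, 144, 116, 89, 83, 126, 144, 144, 141]
232 [142, 144, 122, 83, 114, 148, 148, 142, 136, 136, 140, 136, 136, 134, 136, 142, 147, 150, 143, 101, 83, 135, 143, 144]
```

The cap disc spans rows 133–169 and cols 261–298, centred at (280,151) as predicted. So the tube stands upright in the middle of the beaker. Next I check the held cover's centre from its far flange edge (row ~199).

Run:
```python
from h import *
s,p=wrist("w18");g=cv2.GaussianBlur(cv2.cvtColor(s["img"],cv2.COLOR_RGB2GRAY),(3,3),0)
pts=[]
for c in range(250,312,4):
    col=g[188:216,c].astype(int);i=np.argmax(col>108);pts.append((c,188+i-.5))
X=np.array([cast(s,u,p[0][2]+.0075+.0045,p)[:2] for u in pts])
from scipy.optimize import least_squares
f=least_squares(lambda v:np.hypot(*(X-v).T)-.03,p[0][:2]);print(f.x-p[0][:2],np.abs(f.fun).max(),p[0])
```

```text
[ 0.0008039  -0.00025929] 0.0004110338665735576 [0.55498256 0.27431201 0.24789853]
```

```bash
python3 -m creep '[{"delta_rot":[0,0,0],"delta_pos":[8,0,0],"gripper":0.6},{"delta_rot":[0,0,0],"delta_pos":[22,-0.4,0],"gripper":0.6},{"delta_rot":[0,0,0],"delta_pos":[36,-0.4,0],"gripper":0.6},{"delta_rot":[0,0,0],"delta_pos":[46,-0.4,0],"gripper":0.6},{"delta_rot":[0,0,0],"delta_pos":[50,-0.4,0],"gripper":0.6},{"delta_rot":[0,0,0],"delta_pos":[50,-0.4,0],"gripper":0.6},{"delta_rot":[0,0,0],"delta_pos":[50,-0.4,0],"gripper":0.6},{"delta_rot":[0,0,0],"delta_pos":[50,-0.4,0],"gripper":0.6}]'
python3 -m creep '[{"delta_rot":[0,0,0],"delta_pos":[0,0,4],"gripper":0.6},{"delta_rot":[0,0,0],"delta_pos":[0,0,9],"gripper":0.6},{"delta_rot":[0,0,0],"delta_pos":[0,0,14],"gripper":0.6},{"delta_rot":[0,0,0],"delta_pos":[0,0,19],"gripper":0.6},{"delta_rot":[0,0,0],"delta_pos":[0,0,24],"gripper":0.6},{"delta_rot":[0,0,0],"delta_pos":[0,0,28],"gripper":0.6},{"delta_rot":[0,0,0],"delta_pos":[0,0,30],"gripper":0.6},{"delta_rot":[0,0,0],"delta_pos":[0,0,30],"gripper":0.6}]'
```

```text
time: 37.65
tcp_pos: [0.6046, 0.2753, 0.2474]
tcp_rot: [[1.0, 0.0, -0.0], [0.0, -1.0, -0.0], [-0.0, 0.0, -1.0]]
ft_force: [-0.8, -0.0, -0.7]
grip_width: 0.0447
grip_force: 30.0
time: 38.32
tcp_pos: [0.6047, 0.2752, 0.2166]
tcp_rot: [[1.0, 0.0, -0.001], [0.0, -1.0, -0.001], [-0.001, 0.001, -1.0]]
ft_force: [-0.4, -0.8, -0.5]
grip_width: 0.0448
grip_force: 30.0
```

```bash
python3 -m creep '[{"delta_rot":[0,0,0],"delta_pos":[0.5,0.5,5],"gripper":0.6},{"delta_rot":[0,0,0],"delta_pos":[0.5,0.5,12],"gripper":0.6},{"delta_rot":[0,0,0],"delta_pos":[0.5,0.5,20],"gripper":0.6},{"delta_rot":[0,0,0],"delta_pos":[0.5,0.5,28],"gripper":0.6},{"delta_rot":[0,0,0],"delta_pos":[0.5,0.5,36],"gripper":0.6},{"delta_rot":[0,0,0],"delta_pos":[0.5,0.5,42],"gripper":0.6},{"delta_rot":[0,0,0],"delta_pos":[0.5,0.5,45],"gripper":0.6},{"delta_rot":[0,0,0],"delta_pos":[0.5,0.5,46],"gripper":0.6}]'
python3 -m creep '[{"delta_rot":[0,0,0],"delta_pos":[0,0,0.5],"gripper":0.6},{"delta_rot":[0,0,0],"delta_pos":[0,0,1],"gripper":0.6},{"delta_rot":[0,0,0],"delta_pos":[0,0,1.5],"gripper":0.6},{"delta_rot":[0,0,0],"delta_pos":[0,0,2],"gripper":0.6},{"delta_rot":[0,0,0],"delta_pos":[0,0,2.5],"gripper":0.6},{"delta_rot":[0,0,0],"delta_pos":[0,0,3],"gripper":0.6},{"delta_rot":[0,0,0],"delta_pos":[0,0,3.5],"gripper":0.6},{"delta_rot":[0,0,0],"delta_pos":[0,0,4],"gripper":0.6}]'
```

```text
time: 38.98
tcp_pos: [0.6052, 0.2746, 0.1704]
tcp_rot: [[1.0, 0.0, -0.001], [0.0, -1.0, -0.001], [-0.001, 0.001, -1.0]]
ft_force: [-0.6, -0.1, -0.4]
grip_width: 0.0448
grip_force: 30.0
time: 39.65
tcp_pos: [0.6055, 0.2749, 0.1675]
tcp_rot: [[1.0, 0.0, 0.0], [0.0, -1.0, 0.0], [0.0, -0.0, -1.0]]
ft_force: [-0.6, -0.1, -0.1]
grip_width: 0.0447
grip_force: 30.0
```

Now 1.5 mm more, to contact, then release slowly and look at the settled state numerically.

```bash
python3 -m creep '[{"delta_rot":[0,0,0],"delta_pos":[0,0,0.3],"gripper":0.6},{"delta_rot":[0,0,0],"delta_pos":[0,0,0.6],"gripper":0.6},{"delta_rot":[0,0,0],"delta_pos":[0,0,0.9],"gripper":0.6},{"delta_rot":[0,0,0],"delta_pos":[0,0,1.2],"gripper":0.6},{"delta_rot":[0,0,0],"delta_pos":[0,0,1.5],"gripper":0.6},{"delta_rot":[0,0,0],"delta_pos":[0,0,1.5],"gripper":0.6},{"delta_rot":[0,0,0],"delta_pos":[0,0,1.5],"gripper":0.6},{"delta_rot":[0,0,0],"delta_pos":[0,0,1.5],"gripper":0.6}]'
python3 -m creep '[{"delta_rot":[0,0,0],"delta_pos":[0,0,0],"gripper":0.5},{"delta_rot":[0,0,0],"delta_pos":[0,0,0],"gripper":0.45},{"delta_rot":[0,0,0],"delta_pos":[0,0,0],"gripper":0.4},{"delta_rot":[0,0,0],"delta_pos":[0,0,0],"gripper":0.3},{"delta_rot":[0,0,0],"delta_pos":[0,0,0],"gripper":0.2},{"delta_rot":[0,0,0],"delta_pos":[0,0,0],"gripper":0.1},{"delta_rot":[0,0,0],"delta_pos":[0,0,0],"gripper":0},{"delta_rot":[0,0,0],"delta_pos":[0,0,0],"gripper":0}]'
python3 -m creep '[{"delta_rot":[0,0,0],"delta_pos":[0,0,0],"gripper":0},{"delta_rot":[0,0,0],"delta_pos":[0,0,-10],"gripper":0},{"delta_rot":[0,0,0],"delta_pos":[0,0,-30],"gripper":0},{"delta_rot":[0,0,0],"delta_pos":[0,0,-55],"gripper":0},{"delta_rot":[0,0,0],"delta_pos":[0,0,-80],"gripper":0},{"delta_rot":[0,0,0],"delta_pos":[-20,0,-90],"gripper":0},{"delta_rot":[0,0,0],"delta_pos":[-45,0,-90],"gripper":0},{"delta_rot":[0,0,0],"delta_pos":[-50,0,-90],"gripper":0}]'
python3 -m creep '[{"delta_rot":[0,0,0],"delta_pos":[0,0,0],"gripper":0},{"delta_rot":[0,0,0],"delta_pos":[0,0,0],"gripper":0},{"delta_rot":[0,0,0],"delta_pos":[0,0,0],"gripper":0},{"delta_rot":[0,0,0],"delta_pos":[0,0,0],"gripper":0},{"delta_rot":[0,0,0],"delta_pos":[0,0,0],"gripper":0},{"delta_rot":[0,0,0],"delta_pos":[0,0,0],"gripper":0},{"delta_rot":[0,0,0],"delta_pos":[0,0,0],"gripper":0},{"delta_rot":[0,0,0],"delta_pos":[0,0,0],"gripper":0}]'
python3 - <<'E'
from h import *
s,p=wrist("w19");print(p[0])
def e(n,x,y,z,r): print(n,[proj(s,(x+a*r,y+b*r,z),p).round(1).tolist() for a,b in((0,0),(1,0),(-1,0),(0,1),(0,-1))])
e("cap",.606,.2745,.216,.012);e("collar",.606,.2745,.197,.023);e("hole",.606,.2745,.197,.017);e("flange",.606,.2745,.178,.03);e("block",.606,.2745,.136,.032)
g=cv2.GaussianBlur(cv2.cvtColor(s["img"],cv2.COLOR_RGB2GRAY),(3,3),0)
print(list(range(228,336,4)))
for r in range(104,200,4): print(r,g[r,228:336:4].tolist())
E
```

```text
time: 40.32
tcp_pos: [0.6055, 0.2749, 0.166]
tcp_rot: [[1.0, 0.0, 0.0], [0.0, -1.0, -0.0], [0.0, 0.0, -1.0]]
ft_force: [-0.1, 0.4, -1.2]
grip_width: 0.0448
grip_force: 30.0
time: 40.98
tcp_pos: [0.6055, 0.2749, 0.166]
tcp_rot: [[1.0, 0.0, 0.0], [0.0, -1.0, 0.0], [0.0, -0.0, -1.0]]
ft_force: [-0.0, -0.2, -0.1]
grip_width: 0.0804
grip_force: 0.0
time: 41.65
tcp_pos: [0.5537, 0.275, 0.2583]
tcp_rot: [[1.0, 0.0, 0.002], [0.0, -1.0, 0.002], [0.002, -0.002, -1.0]]
ft_force: [-0.8, -0.8, -1.0]
grip_width: 0.0877
grip_force: 0.0
time: 42.32
tcp_pos: [0.5557, 0.2748, 0.2557]
tcp_rot: [[1.0, -0.0, -0.0], [-0.0, -1.0, -0.0], [-0.0, 0.0, -1.0]]
ft_force: [-0.3, 1.3, -0.3]
grip_width: 0.0877
grip_force: 0.0
[0.55568587 0.27480368 0.25569152]
cap [[281.4, 151.7], [281.4, 133.5], [281.4, 169.8], [263.1, 151.8], [299.7, 151.8]]
collar [[281.4, 149.7], [281.4, 117.5], [281.4, 181.4], [249.2, 149.9], [313.6, 149.9]]
hole [[281.4, 149.7], [281.4, 125.9], [281.4, 173.2], [257.6, 149.8], [305.2, 149.8]]
flange [[281.4, 147.9], [281.4, 109.2], [281.4, 186.1], [242.6, 148.2], [320.2, 148.3]]
block [[281.4,
[... 2507 characters left out ...]
 [69, 70, 70, 71, 71, 71, 69, 92, 137, 140, 133, 137, 146, 148, 144, 144, 136, 135, 143, 117, 71, 70, 70, 71, 70, 69, 71]
180 [71, 71, 69, 70, 71, 69, 69, 70, 76, 114, 141, 140, 136, 133, 135, 139, 139, 131, 100, 71, 70, 71, 71, 70, 71, 70, 70]
184 [71, 72, 72, 70, 71, 70, 71, 71, 70, 69, 74, 88, 111, 116, 111, 103, 84, 71, 70, 70, 71, 70, 69, 70, 70, 71, 73]
188 [71, 71, 71, 71, 71, 71, 70, 70, 70, 70, 71, 70, 71, 71, 70, 71, 71, 71, 70, 71, 69, 70, 70, 71, 70, 71, 74]
192 [72, 72, 71, 72, 71, 71, 71, 70, 69, 70, 69, 69, 70, 69, 70, 68, 68, 69, 68, 69, 68, 69, 68, 70, 70, 70, 91]
196 [69, 69, 69, 70, 69, 69, 70, 70, 70, 72, 71, 70, 72, 71, 71, 72, 72, 71, 71, 72, 71, 70, 69, 72, 70, 74, 95]
```

The flange spans rows 109–185 and cols 243–320, against a predicted 109–186 and 243–320. The cap and collar are centred too, so the cover lies flat and centred. Handing in.

```bash
python3 -c "
from bench import manip
print(manip.job_done())"
```

```text
the job is handed in; nothing more can be done
None
```

The bath is built in the order asked and handed in after about 42 s of robot time: block on the plate, beaker in the well, tube upright in the beaker, cover flat and centred on the rim as measured in the last wrist image; the verdict was not shown, and I did not move the jar, pen meter or glass beaker.

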